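Hang the washed tasting cups on the drying pegs

ROBOT

A 6-joint arm with a two-finger parallel gripper is mounted at the origin on the work surface. World frame = base frame: x ahead of the robot, y to its left, z up, the work surface at z = 0. Lengths are in m, angles in rad, forces in N, time in s.
With the tool pointing down it reaches from about 0.35 to 0.775 m from the base axis. Payload 7.3 kg.
Tool frame: the origin (TCP) lies at the very end of the fingers, on their centre line; the grasp point (between the pads) lies 19 mm behind it (pinch_z is the distance from the TCP to the grasp point, in m); z points along the fingers, y is the line along which they close (so a half turn about z gives the same grasp; the last joint's range is limited). The gripper opens to 92 mm and grips with 3 to 60 N. Pads are 19 mm wide; open, the fingers measure 130 mm over their backs; the gripper's body (75 mm by 190 mm) begins 47 mm behind the grasp point.
Start: joints at [-1.46, 0.342, 1.524, -0, 1.275, -0.146], TCP at [0.133, -0.508, 0.195] pointing down, gripper open.
Joint ranges: [-2.53, 2.53], [-0.77, 2.02], [0.04, 2.7], [-1, 4.14], [0.28, 2.66], [-3.11, 3.11]. Speed limits (rad/s): [2.57, 2.57, 3.14, 3.14, 3.14, 3.14].

INTERFACE

Orientations are given as [roll, pitch, yaw] about the fixed x, y, z axes, in that order (R = Rz(yaw) Ry(pitch) Rx(roll)).
In Python, from cell import * gives the robot as it stands.
- The arm moves only by the tool arm_command, never from a script. Its arguments are lists of equal length, an entry for each row: "fingers": the gripper command: -1 is fully open, 1 is shut, values between are in proportion; "travel": the shift along the tool's x, y, z in m, a list of three; "dr": the turn, a rotation vector about the tool's x, y, z in degrees, a list of three. In form: {"fingers": [fingers, ...], "travel": [[x, y, z], ...], "dr": [[wx, wy, wz], ...]}. A call has 1 to 8 rows; each row is the pose to reach, as a shift and turn from the pose commanded when the call began, along the tool's axes at that moment; what a row does not reach only later rows make up. A row lasts 1/12 s, in which the tool goes at most 41.7 mm and 7.16 degrees, less where a joint would pass 70% of its speed; a pose out of reach is approached as far as the arm can. A call with a gripper value outside its range is refused whole. The fingers move at their own pace and stop on an object; "squeeze" is the grip in N (left out, the last holds). Time passes only in rows, so rows that repeat a pose let the fingers close. It gives the time, the measured TCP pose, the force, the opening and the grip force at its end, in the units of the state.
- observe(): the state, without advancing time (a new reading comes with each control period).
- read_camera(name): name is "side" or "top"; returns a dict with "color" (384x512x3 uint8, blue, green, red), "z_map" (384x512 float32, m along the optical axis (not along the pixel's ray), 0 where there is no reading), "fx", "fy", "cx", "cy" (pixels), "k1" (the pictures are not rectified: a ray, as slopes to the right and down, at radius r is drawn at 1 + k1 r^2 times it, then the intrinsics apply), "R" (3x3) and "t" (3): a world point X has camera coordinates R X + t. Camera axes: x right, y down, z forward; pixel columns grow to the right and rows downward; lengths in m; the calibration is good to about 2 mm. A picture is of the moment at which its call begins.
- hand_in(): hands the job in; it is judged then, once.
The state is a dict: "time": time; "qpos": joint angles; "qvel": joint speeds; "joint_efforts": joint torques, N m; "tool_pos": TCP position; "tool_rot": TCP orientation; "contact_force": force on the tool from outside, world axes, zero at the start; "torque": the same for the moment, N m; "opening": finger opening in m; "grip_force": force on a finger pad.
Only numpy, scipy, OpenCV 4.12 (cv2) and the standard library are available. Lean on these libraries where they do the work, as an engineer would, in place of code of your own. Each camera call takes 0.05 s, during which the arm holds its last target. There are 200 camera calls.

TASK

Two washed cups lie on their sides in the drip cradles of the cheese stall. Turn each upside down and lower it, without dropping it, fully home onto a free peg of the drying rack: the wide cup on the free thick peg, the slim beaker on the slim peg, in either order, and let go. Leave the cup that is already drying and everything else on the counter where it is.

Things in the scene. Friction and masses are not known exactly. Their poses are not given: they have to be found in the camera images.
- wide_cup_center (a point): The wide tasting cup to be put up: plain terracotta, straight-sided, 56 mm outside diameter, 76 mm tall, wall 4 mm, base 6 mm thick (inside 48 mm wide, 70 mm deep); 0.08 to 0.18 kg. This point: its centre, half-way up its axis; z runs from the closed base to the open mouth (z down = upside down). It starts lying in a cradle, mouth away from the robot and 25 deg below level
- wide_cup_floor (a point): Centre of the inside of the wide cup's base, 6 mm from its outer base; same axes as its centre. It meets the thick peg's top when the cup is home
- slim_cup_center (a point): The slim beaker to be put up: plain terracotta, straight-sided, 42 mm outside diameter, 95 mm tall, wall 4 mm, base 6 mm thick (inside 34 mm wide, 89 mm deep); 0.08 to 0.18 kg. This point: its centre, half-way up its axis; z runs from the closed base to the open mouth (z down = upside down). It starts lying in a cradle, mouth away from the robot and 25 deg below level
- slim_cup_floor (a point): Centre of the inside of the slim beaker's base, 6 mm from its outer base; same axes as its centre. It meets the slim peg's top when the beaker is home
- cradle_a_mid (a point): The fixed drip cradle that holds the wide cup: wooden foot 125 x 58 x 12 mm; two 8 mm wire rails 30 mm apart that fall 25 deg along its x axis from 75 mm high at the back, with an 8 mm stop bar at the low end. The cup lies lengthwise on the rails, rim on the bar, sides and base free. Point: about the cup's middle; x points level towards the cup's mouth, z up
- cradle_b_mid (a point): The fixed drip cradle that holds the slim beaker, the same as the other
- rack: The fixed drying rack: wooden board 100 x 320 mm, its top 20 mm above the counter, with three upright pegs in a row along its y axis, at -110, 0 and 110 mm, in any order. Origin under its centre
- thick_peg_tip (a point): Centre of the flat top of the free thick peg: wood, 29 mm diameter, 90 mm tall above the board, top edge chamfered 3 mm. A cup hung fully home on it has its rim 20 mm above the board. z up
- slim_peg_tip (a point): Centre of the flat top of the slim peg: wood, 19 mm diameter, 112 mm tall above the board, top edge chamfered 3 mm. The beaker hung fully home on it has its rim 23 mm above the board. z up
- taken_peg_tip (a point): Centre of the top of the other thick peg, same as the first, which already has a cup on it
- drying_cup_center (a point): Centre of the cup that already hangs upside down on its peg (same as the wide cup, centre 78 mm above the board); leave it there
- honey_jar: Bystander: jar, 44 mm diameter, 75 mm tall, standing between the two cradles. Origin under its base
- small_cheese: Bystander: little round cheese, 52 mm diameter, 30 mm tall, between the cradles. Origin under its base
- dry_cup: Bystander: a dry cup like the wide one, standing upright on the counter beyond the cradles. Origin under its base
- chutney_jar: Bystander: jar, 64 mm diameter, 90 mm tall, beyond the rack. Origin under its base
- cheese_block: Bystander: cheese block 75 x 110 x 50 mm, beyond the cradles. Origin under its base
- milk_bottle: Bystander: white bottle, 60 mm diameter, 170 mm tall, close behind the rack. Origin under its base
- mustard_pot: Bystander: little jar, 50 mm diameter, 50 mm tall, close to the rack on the robot's side. Origin under its base

How it is judged:
By the outcome, as a careful person would: the job done as asked, in the order asked, and still so for the second after the job is handed in, with the robot touching nothing.
It also fails if it takes over 67 s, if anything falls off the work surface, if the arm or the gripper's body presses on something with over 40 N, if the wrist force passes 120 N, or if a joint passes its speed limit or range.

## Working session

There is one attempt and no reset: what is moved stays moved. The work goes in short steps, Python scripts to look and compute and a tool call to move; the robot and the scene stay as the last step left them, time stands still between calls to the robot, and variables do not carry over. Pictures are saved under pics/ and viewed, at most 13 in all, crops included, and the job is handed in when it is done.

Besides the shell and the picture viewer there is one more tool, called after "Request:" as name(argument=value, ...) on one line, values as JSON. arm_command: Moves the arm, as the interface text tells. Its arguments: {"type":"object","properties":{"fingers":{"type":"array","items":{"type":"number"}},"travel":{"type":"array","items":{"type":"array","items":{"type":"number"}}},"dr":{"type":"array","items":{"type":"array","items":{"type":"number"}}},"squeeze":{"type":"number"}},"required":["fingers","travel","dr"]}

```bash
ls; mkdir -p pics
python3 - <<'E'
from cell import *
import cv2,numpy as np
s=observe(); print(s)
for n in ("top","side"):
    c=read_camera(n); cv2.imwrite(f"pics/{n}1.png",c["color"]); np.savez(f"{n}1.npz",**c)
    print(n,c["fx"],c["fy"],c["cx"],c["cy"],c["k1"],c["R"],c["t"])
E
```

```text
pics
{'time': 0.0, 'qpos': array([-1.45997584e+00,  3.42733788e-01,  1.52505902e+00, -2.57685121e-05,
        1.27539361e+00, -1.46018018e-01]), 'qvel': array([ 2.05278178e-04,  4.05863929e-04,  1.37066999e-03,  1.79169416e-05,
       -2.25080908e-04,  7.96024762e-04]), 'joint_efforts': array([-1.39109776e-03, -4.31244743e+01, -2.44221014e+01,  7.17408629e-02,
        5.59722050e-02, -1.22295064e-04]), 'tool_pos': array([ 0.13331328, -0.50729898,  0.19442461]), 'tool_rot': array([-3.14001226e+00, -2.07514389e-04,  2.56845860e-01]), 'contact_force': array([ 0.05196596, -0.42170028,  0.49724189]), 'torque': array([ 0.02548249, -0.02322806, -0.01217078]), 'grip_force': 0.0, 'opening': 0.091342975285659}
top 402.93496510681837 402.93496510681837 250.4084095649474 187.37673945334956 -0.115292939127214 [[ 0.01943519 -0.99967506 -0.01649405]
 [-0.99315967 -0.0174035  -0.11545988]
 [ 0.11513531  0.01862521 -0.99317519]] [-0.01454807  0.57733157  1.02476976]
side 364.8312429966185 364.8312429966185 251.74062976892847 193.13938381256202 -0.06915073893808338 [[-0.82818026 -0.56042705 -0.00624314]
 [-0.3205899   0.48283515 -0.8149186 ]
 [ 0.45971684 -0.67289801 -0.5795418 ]] [0.46444686 0.28101203 0.93882941]
```

View pics/top1.png

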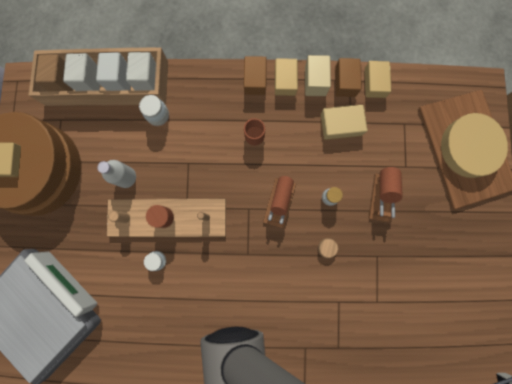

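View pics/side1.png

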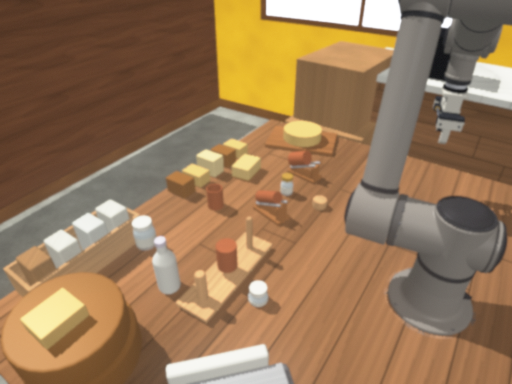

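```bash
cat > h.py <<'E'
import numpy as np, cv2
def cloud(c, box=None):
    h,w=c["z_map"].shape; u,v=np.meshgrid(np.arange(w),np.arange(h))
    K=np.array([[c["fx"],0,c["cx"]],[0,c["fy"],c["cy"]],[0,0,1.]])
    p=cv2.undistortPoints(np.stack([u,v],-1).reshape(-1,1,2).astype(float),K,np.array([float(c["k1"]),0,0,0])).reshape(h,w,2)
    z=c["z_map"][...,None]
    X=(np.concatenate([p*z,z],-1)-c["t"])@c["R"]; X[c["z_map"]==0]=np.nan
    return X
def atz(c,u,v,z):
    K=np.array([[c["fx"],0,c["cx"]],[0,c["fy"],c["cy"]],[0,0,1.]])
    p=cv2.undistortPoints(np.array([[[u,v]]],float),K,np.array([float(c["k1"]),0,0,0])).ravel()
    d=np.array([*p,1])@c["R"]; o=-c["t"]@c["R"]
    return o+d*(z-o[2])/d[2]
E
python3 - <<'E'
import numpy as np,cv2
from h import *
t=dict(np.load("top1.npz")); s=dict(np.load("side1.npz"))
im=t["color"]; a=cv2.resize(im[150:280,95:240],None,fx=5,fy=4.6*5/4.6,interpolation=3)[:600]
def grid(img,u0,v0,f):
    for u in range(-(-u0//10)*10,u0+img.shape[1]//f,10): cv2.putText(img,str(u),((u-u0)*f,10),0,.35,(255,255,255),1); cv2.line(img,((u-u0)*f,12),((u-u0)*f,18),(255,255,255),1)
    for v in range(-(-v0//10)*10,v0+img.shape[0]//f,10): cv2.putText(img,str(v),(0,(v-v0)*f+4),0,.35,(255,255,255),1)
    return img
a=grid(cv2.resize(im[155:275,95:240],None,fx=5,fy=5,interpolation=3),95,155,5)
b=grid(cv2.resize(im[150:265,255:415],None,fx=5,fy=5,interpolation=3),255,150,5)
cv2.imwrite("pics/rack.png",a);cv2.imwrite("pics/crad.png",b)
Xt=cloud(t);Xs=cloud(s)
for n,(u,v) in dict(wide=(390,185),slim=(282,190),p1=(115,216),p2=(158,216),p3=(202,215),milk=(104,168),mus=(155,260)).items(): print(n,Xt[v,u].round(3))
for n,(u,v) in dict(wide=(300,157),slim=(268,198),p1=(201,275),p3=(249,222)).items(): print("side",n,Xs[v,u].round(3))
E
```

```text
wide [ 0.582 -0.352  0.098]
slim [ 0.567 -0.084  0.082]
p1 [0.492 0.327 0.109]
p2 [0.494 0.218 0.114]
p3 [0.498 0.107 0.134]
milk [0.601 0.338 0.171]
mus [0.384 0.237 0.05 ]
side wide [ 0.569 -0.34   0.087]
side slim [ 0.538 -0.061  0.078]
side p1 [0.482 0.333 0.112]
side p3 [0.489 0.118 0.124]
```

View pics/rack.png

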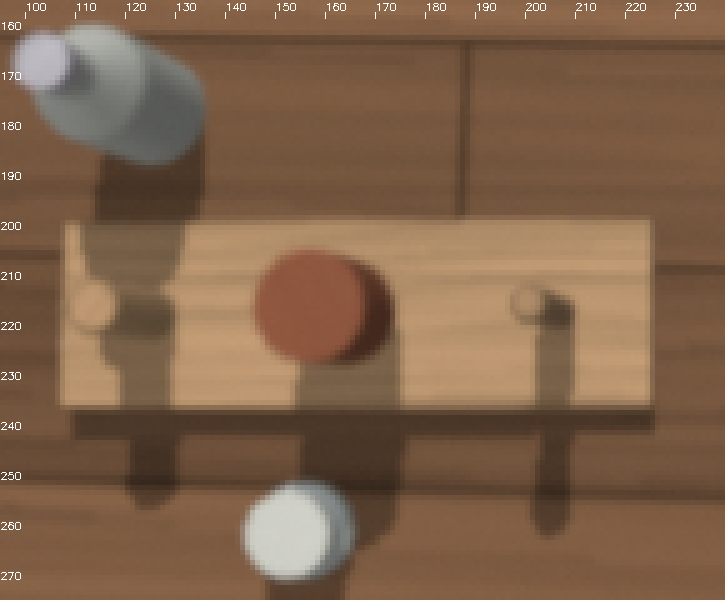

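View pics/crad.png

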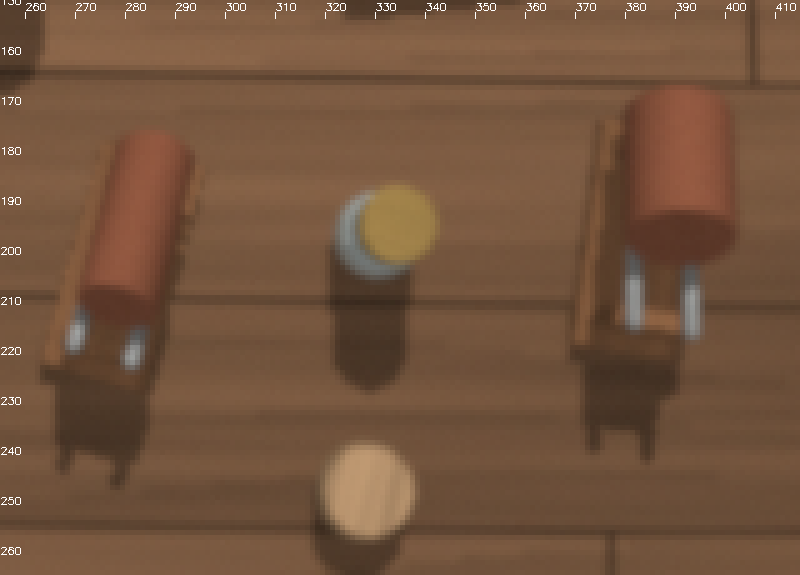

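```bash
cat > fit.py <<'E'
import numpy as np
from h import *
from scipy.optimize import least_squares
t=dict(np.load("top1.npz")); s=dict(np.load("side1.npz"))
def red(c):
    b,g,r=[c["color"][...,i].astype(float) for i in range(3)]
    return (r>1.75*g)&(r>75)&(r-b>45)
for nm,c0,r,L in (("wide",(.58,-.352),.028,.076),("slim",(.56,-.08),.021,.095)):
    P=[]
    for c in (t,s):
        X=cloud(c); m=red(c)&(np.hypot(X[...,0]-c0[0],X[...,1]-c0[1])<.075)&(X[...,2]>.045)&(X[...,2]<.14)
        m=cv2.erode(m.astype(np.uint8),np.ones((2,2)))>0
        P.append(X[m])
    def ax(p):
        d=np.array([np.cos(p[3])*np.cos(p[4]),np.sin(p[3])*np.cos(p[4]),-np.sin(p[4])]); return np.array(p[:3]),d
    for Q,l in ((P[0],"top"),(P[1],"side"),(np.vstack(P),"both")):
        def res(p):
            o,d=ax(p); v=Q-o; a=v@d; rad=np.linalg.norm(v-np.outer(a,d),axis=1)
            # signed distance to a capped cylinder surface
            q=np.stack([rad-r,np.abs(a)-L/2],1); sd=np.where((q<0).all(1),q.max(1),np.linalg.norm(np.maximum(q,0),axis=1)); return np.r_[sd,(p[4]-np.radians(25))*.3]
        f=least_squares(res,[*c0,.075,0,np.radians(25)],loss="soft_l1",f_scale=.002)
        print(nm,l,len(Q),f.x[:3].round(4),np.degrees(f.x[3:]).round(1),"rms",np.sqrt(np.mean(f.fun**2)).round(4))
for n,u,v,z in (("thick",111.5,215.5,.110),("slimpeg",200,215.3,.132),("drying",156.5,216,.136),("rackL",107,218,.02),("rackR",225,218,.02),("milkcap",103.5,167,.17),("mustard",152,261.5,.05)): print(n,atz(t,u,v,z).round(4))
X=cloud(t); m=(X[...,2]>.02)&(X[...,2]<.12)&(np.hypot(X[...,0]-.58,X[...,1]-.33)<.06)&(X[...,0]>.53); print("milk body",np.nanmin(X[m],0),np.nanmax(X[m],0))
for n,lo,hi,zz in (("thick",(100,205),(125,226),.100),("slimpeg",(192,206),(208,225),.122)):
    for c,Xc in (("top",X),("side",cloud(s))):
        p=Xc[lo[1]:hi[1],lo[0]:hi[0]] if c=="top" else Xc
        c0={"thick":(.49,.33),"slimpeg":(.495,.11)}[n]
        m=(np.hypot(p[...,0]-c0[0],p[...,1]-c0[1])<.03)&(p[...,2]>zz-(.06 if c=="side" else 0))&(p[...,2]<zz+.03); print(n,c,m.sum(),p[m].mean(0).round(4))
E
python3 fit.py
```

```text
wide top 0 [ 0.58  -0.352  0.075] [ 0. 25.] rms 0.0
wide side 0 [ 0.58  -0.352  0.075] [ 0. 25.] rms 0.0
wide both 0 [ 0.58  -0.352  0.075] [ 0. 25.] rms 0.0
slim top 0 [ 0.56  -0.08   0.075] [ 0. 25.] rms 0.0
slim side 0 [ 0.56  -0.08   0.075] [ 0. 25.] rms 0.0
slim both 0 [ 0.56  -0.08   0.075] [ 0. 25.] rms 0.0
thick [0.4928 0.3357 0.11  ]
slimpeg [0.4973 0.1125 0.132 ]
drying [0.4933 0.2159 0.136 ]
rackL [0.4892 0.3811 0.02  ]
rackR [0.4964 0.0619 0.02  ]
milkcap [0.6038 0.3398 0.17  ]
mustard [0.3795 0.2448 0.05  ]
milk body [0.53006816 0.28405153 0.02002051] [0.63224412 0.37229302 0.11994699]
thick top 103 [0.4917 0.3293 0.1088]
thick side 277 [0.4825 0.3365 0.084 ]
slimpeg top 52 [0.497  0.1115 0.1305]
slimpeg side 130 [0.4914 0.1176 0.1017]
```

```bash
python3 - <<'E'
import numpy as np
t=np.load("top1.npz");s=np.load("side1.npz")
print(t["color"][185,390],t["color"][200,390],t["color"][190,282],t["color"][190,350],s["color"][157,300],s["color"][198,268],s["color"][180,330])
E
sed -i 's/return (r>1.75\*g).*/return (r>1.5*g)\&(r>70)\&(r>1.7*b)\&(g<1.25*b)/' fit.py; python3 fit.py | head -6
```

```text
[ 64  89 147] [39 54 89] [ 65  89 147] [ 68  93 128] [ 73 107 179] [ 66  98 162] [ 77 112 156]
wide top 0 [ 0.58  -0.352  0.075] [ 0. 25.] rms 0.0
wide side 0 [ 0.58  -0.352  0.075] [ 0. 25.] rms 0.0
wide both 0 [ 0.58  -0.352  0.075] [ 0. 25.] rms 0.0
slim top 0 [ 0.56  -0.08   0.075] [ 0. 25.] rms 0.0
slim side 0 [ 0.56  -0.08   0.075] [ 0. 25.] rms 0.0
slim both 0 [ 0.56  -0.08   0.075] [ 0. 25.] rms 0.0
```

Request:
arm_command(fingers=[-1, -1, -1, -1, -1, -1, -1, -1], travel=[[0, 0, -0.04], [0, 0, -0.08], [0, 0, -0.12], [0, 0, -0.15], [0, 0, -0.15], [0, 0, -0.15], [0, 0, -0.15], [0, 0, -0.15]], dr=[[0, 0, 0], [0, 0, -7], [0, 0, -14], [0, 0, -21], [0, 0, -28], [0, 0, -35], [0, 0, -42], [0, 0, -49]])

```text
time: 0.77
tool_pos: [0.1333, -0.5076, 0.3448]
tool_rot: [-3.141, -0.001, 1.118]
contact_force: [-0.0, 0.4, 0.4]
opening: 0.0919
grip_force: 0.0
```

```bash
sed -i 's/return (r>1.5\*g).*/return (r>1.52*g)\&(r>60)/' fit.py; python3 fit.py | head -6
python3 - <<'E'
from cell import *
s=observe(); print(s["qpos"].round(4).tolist(),s["tool_pos"].round(4).tolist(),s["tool_rot"].round(4).tolist())
E
```

```text
wide top 656 [ 0.5863 -0.3635  0.0652] [-8.7 25.4] rms 0.0013
wide side 233 [ 0.5844 -0.3644  0.065 ] [-7.4 25.1] rms 0.002
wide both 889 [ 0.5859 -0.3639  0.0653] [-8.4 25.5] rms 0.0016
slim top 528 [ 0.5552 -0.0851  0.0616] [-14.9  25.4] rms 0.0013
slim side 212 [ 0.5525 -0.0854  0.0617] [-14.7  25.2] rms 0.0015
slim both 740 [ 0.5542 -0.0854  0.0618] [-14.5  25.4] rms 0.0015
[-1.46, 0.2748, 1.2149, 0.0, 1.6525, -1.0073] [0.1333, -0.5076, 0.3448] [-3.1413, -0.0005, 1.1181]
```

```bash
cat > plan.py <<'E'
from cell import *
import numpy as np
from scipy.spatial.transform import Rotation as Ro
W=dict(C=np.array([.5858,-.3638,.0652]),yaw=-8.4,L=.076,phi=25,g=.018)
S=dict(C=np.array([.5540,-.0853,.0617]),yaw=-14.6,L=.095,phi=30,g=.022)
def hd(a,b): # unit vector at heading a, b deg below level
    a,b=np.radians([a,b]); return np.array([np.cos(a)*np.cos(b),np.sin(a)*np.cos(b),-np.sin(b)])
def grasp(c,back=0,up=0):
    d=hd(c["yaw"],25); z=hd(c["yaw"],25+c["phi"]); x=hd(c["yaw"],25+c["phi"]-90); 
    G=c["C"]-d*(c["L"]/2-c["g"])
    return G+z*(.019-back)+[0,0,up], np.stack([x,np.cross(z,x),z],1)
def place(c,tip,heading,rimup,zhome):
    # cup axis down; tool z heads out at `heading`, phi from vertical; base outer z = zhome+L+rimup
    z=hd(heading,90-c["phi"]); x=-hd(heading,-c["phi"])   # mouth side is +x at grasp
    G=np.array([tip[0],tip[1],zhome+c["L"]-c["g"]+rimup]); 
    return G+.019*z, np.stack([x,np.cross(z,x),z],1)
def go(p,R):
    s=observe(); Rc=Ro.from_euler("xyz",s["tool_rot"]); 
    t=Rc.inv().apply(p-s["tool_pos"]); w=np.degrees((Rc.inv()*Ro.from_matrix(R)).as_rotvec())
    print("now q",s["qpos"].round(3).tolist(),"p",s["tool_pos"].round(4).tolist(),"rpy",s["tool_rot"].round(4).tolist(),"t",round(s["time"],2))
    print("target",p.round(4),"travel",t.round(4).tolist(),"dr",w.round(1).tolist(),"rows",max(np.linalg.norm(t)/.0417,np.linalg.norm(w)/7.16).round(1))
E
python3 - <<'E'
from plan import *
go(*grasp(W,back=.12))
print(Ro.from_matrix(place(W,[.49,.333],0,0,.04)[1]).as_matrix().round(2))
E
```

```text
now q [-1.46, 0.275, 1.215, 0.0, 1.653, -1.007] p [0.1333, -0.5076, 0.3448] rpy [-3.1413, -0.0005, 1.1181] t 0.77
target [ 0.5036 -0.3517  0.151 ] travel [0.3021, 0.2648, 0.1939] dr [-25.3, 34.4, 69.3] rows 11.4
[[-0.91 -0.    0.42]
 [ 0.    1.    0.  ]
 [-0.42  0.   -0.91]]
```

Request:
arm_command(fingers=[-1, -1, -1, -1, -1, -1, -1, -1], travel=[[0.302, 0.265, 0.194], [0.302, 0.265, 0.194], [0.302, 0.265, 0.194], [0.302, 0.265, 0.194], [0.302, 0.265, 0.194], [0.302, 0.265, 0.194], [0.302, 0.265, 0.194], [0.302, 0.265, 0.194]], dr=[[-25.3, 34.4, 69.3], [-25.3, 34.4, 69.3], [-25.3, 34.4, 69.3], [-25.3, 34.4, 69.3], [-25.3, 34.4, 69.3], [-25.3, 34.4, 69.3], [-25.3, 34.4, 69.3], [-25.3, 34.4, 69.3]])

```text
time: 1.43
tool_pos: [0.4118, -0.3927, 0.1993]
tool_rot: [3.034, -0.5, 0.262]
contact_force: [1.5, 0.5, -0.7]
opening: 0.0917
grip_force: 0.0
```

Run:
```python
from plan import *
go(*grasp(W,back=.12))
```

```text
now q [-1.192, 0.276, 1.741, 0.571, 1.021, -0.135] p [0.4118, -0.3927, 0.1993] rpy [3.0336, -0.5001, 0.2617] t 1.43
target [ 0.5036 -0.3517  0.151 ] travel [0.064, -0.0255, 0.0878] dr [-7.1, 10.1, 19.9] rows 3.3
```

Request:
arm_command(fingers=[-1, -1, -1, -1, -1], travel=[[0.064, -0.0255, 0.088], [0.064, -0.0255, 0.088], [0.064, -0.0255, 0.088], [0.064, -0.0255, 0.088], [0.064, -0.0255, 0.088]], dr=[[-7.1, 10.1, 19.9], [-7.1, 10.1, 19.9], [-7.1, 10.1, 19.9], [-7.1, 10.1, 19.9], [-7.1, 10.1, 19.9]])

```text
time: 1.85
tool_pos: [0.5022, -0.3486, 0.1491]
tool_rot: [-3.139, -0.693, -0.14]
contact_force: [0.1, 0.3, -0.3]
opening: 0.0918
grip_force: 0.0
```

Run:
```python
from plan import *
go(*grasp(W,back=.0))
```

```text
now q [-1.029, 0.325, 1.962, 1.005, 0.631, -0.093] p [0.5022, -0.3486, 0.1491] rpy [-3.139, -0.6935, -0.1401] t 1.85
target [ 0.58   -0.3629  0.0591] travel [0.0032, 0.0036, 0.1197] dr [-0.4, 0.3, 0.3] rows 2.9
```

Request:
arm_command(fingers=[-1, -1, -1, -1, -1], travel=[[0.003, 0.0035, 0.03], [0.003, 0.0035, 0.06], [0.003, 0.0035, 0.09], [0.003, 0.0035, 0.12], [0.003, 0.0035, 0.12]], dr=[[-0.4, 0.3, 0.3], [-0.4, 0.3, 0.3], [-0.4, 0.3, 0.3], [-0.4, 0.3, 0.3], [-0.4, 0.3, 0.3]])

```text
time: 2.27
tool_pos: [0.5813, -0.3661, 0.0571]
tool_rot: [3.139, -0.698, -0.145]
contact_force: [-0.4, 1.0, -0.4]
opening: 0.0918
grip_force: 0.0
```

Run:
```python
from plan import *
import cv2
go(*grasp(W,back=.0))
c=read_camera("side"); a=cv2.resize(c["color"][100:220,220:380],None,fx=4,fy=4,interpolation=3)
b=read_camera("top")["color"][140:260,330:490]; b=cv2.resize(b,None,fx=2.5,fy=2.5,interpolation=3)
o=np.zeros((480,800,3),np.uint8); a=cv2.resize(a,(400,300)); o[:300,:400]=a; o[:300,400:]=b; cv2.imwrite("pics/g1.png",o[:300])
```

```text
now q [-0.904, 0.579, 1.87, 1.285, 0.477, -0.308] p [0.5813, -0.3661, 0.0571] rpy [3.1391, -0.6979, -0.1447] t 2.27
target [ 0.58   -0.3629  0.0591] travel [-0.0001, -0.0029, -0.0027] dr [0.1, 0.0, 0.1] rows 0.1
```

View pics/g1.png

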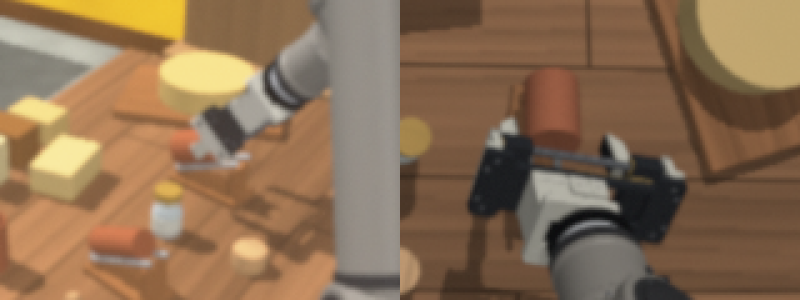

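Request:
arm_command(fingers=[-1, -1, 1, 1, 1, 1, 1, 1], travel=[[0, -0.0025, -0.002], [0, -0.0025, -0.002], [0, -0.0025, -0.002], [0, -0.0025, -0.002], [0, -0.0025, -0.002], [0, -0.0025, -0.002], [0, -0.0025, -0.002], [0, -0.0025, -0.002]], dr=[[0, 0, 0], [0, 0, 0], [0, 0, 0], [0, 0, 0], [0, 0, 0], [0, 0, 0], [0, 0, 0], [0, 0, 0]], squeeze=25)

```text
time: 3.03
tool_pos: [0.5794, -0.3637, 0.0629]
tool_rot: [3.136, -0.701, -0.145]
contact_force: [0.2, -0.3, 0.1]
opening: 0.0563
grip_force: 0.0
```

Request:
arm_command(fingers=[1, 1, 1, 1], travel=[[0, 0, 0], [0, 0, 0], [0, 0, 0], [0, 0, 0]], dr=[[0, 0, 0], [0, 0, 0], [0, 0, 0], [0, 0, 0]])

```text
time: 3.37
tool_pos: [0.5795, -0.3635, 0.0629]
tool_rot: [3.136, -0.702, -0.145]
contact_force: [-1.3, 0.5, 2.8]
opening: 0.0531
grip_force: 25.0
```

Run:
```python
from plan import *
print(observe()["opening"],observe()["grip_force"],observe()["contact_force"])
p,R=grasp(W); z=np.array([0,0,1.]); print("up in tool",(R.T@z).round(3), "back along axis in tool",(R.T@-hd(-8.4,25)).round(3))
```

```text
0.0530603090475204 25.002150535583496 [-1.34656092  0.45147575  2.75310924]
up in tool [ 0.643  0.    -0.766] back along axis in tool [-0.423  0.    -0.906]
```

Request:
arm_command(fingers=[1, 1, 1, 1, 1, 1, 1, 1], travel=[[0.006, 0, -0.008], [0.013, 0, -0.015], [0.026, 0, -0.031], [0.038, 0, -0.046], [0.058, 0, -0.069], [0.077, 0, -0.092], [0.096, 0, -0.115], [0.116, 0, -0.138]], dr=[[0, 0, 0], [0, 0, 0], [0, 0, 0], [0, 0, 0], [0, 0, 0], [0, 0, 0], [0, 0, 0], [0, 0, 0]])

```text
time: 4.03
tool_pos: [0.5783, -0.3624, 0.2433]
tool_rot: [3.137, -0.699, -0.146]
contact_force: [0.4, -0.3, -1.1]
opening: 0.0532
grip_force: 25.0
```

Run:
```python
from plan import *
print(observe()["opening"],observe()["grip_force"],observe()["contact_force"])
for h in (0,-15,15,34):
  print(h);go(*place(W,[.491,.333],h,.15,.04))
go(*place(W,[.42,.0],-5,.20,.04))
```

```text
0.05316384799043207 24.99521791934967 [ 0.35906151 -0.32503944 -1.07330895]
0
now q [-0.903, 0.3, 1.686, 0.71, 0.739, 0.38] p [0.5783, -0.3624, 0.2433] rpy [3.1368, -0.6991, -0.1456] t 4.03
target [0.499  0.333  0.2308] travel [-0.1453, -0.6761, -0.109] dr [-22.6, -7.2, 171.3] rows 24.2
-15
now q [-0.903, 0.3, 1.686, 0.71, 0.739, 0.38] p [0.5783, -0.3624, 0.2433] rpy [3.1368, -0.6991, -0.1456] t 4.03
target [0.4988 0.3309 0.2308] travel [-0.1453, -0.674, -0.109] dr [22.9, -5.0, -172.8] rows 24.4
15
now q [-0.903, 0.3, 1.686, 0.71, 0.739, 0.38] p [0.5783, -0.3624, 0.2433] rpy [3.1368, -0.6991, -0.1456] t 4.03
target [0.4988 0.3351 0.2308] travel [-0.1458, -0.6781, -0.1094] dr [-20.8, -18.1, 157.9] rows 22.4
34
now q [-0.903, 0.3, 1.686, 0.71, 0.739, 0.38] p [0.5783, -0.3624, 0.2433] rpy [3.1368, -0.6991, -0.1456] t 4.03
target [0.4977 0.3375 0.2308] travel [-0.1469, -0.6803, -0.1104] dr [-18.4, -29.8, 140.2] rows 20.2
now q [-0.903, 0.3, 1.686, 0.71, 0.739, 0.38] p [0.5783, -0.3624, 0.2433] rpy [3.1368, -0.6991, -0.1456] t 4.03
target [ 0.428  -0.0007  0.2808] travel [-0.1299, -0.3353, -0.1598] dr [-23.2, -3.2, 175.6] rows 24.7
```

```bash
cat >> plan.py <<'E'
def down(p,h): 
    x=hd(h,0); z=np.array([0,0,-1.]); return np.array(p),np.stack([x,np.cross(z,x),z],1)
def chain(wps):
    s=observe(); p0=s["tool_pos"]; R0=Ro.from_euler("xyz",s["tool_rot"])
    print("now q",s["qpos"].round(3).tolist(),"p",p0.round(4).tolist(),"t",round(s["time"],2),"grip",round(float(s["grip_force"]),1),round(float(s["opening"]),4))
    for p,R in wps:
        R=Ro.from_matrix(R); t=R0.inv().apply(p-p0); w=np.degrees((R0.inv()*R).as_rotvec())
        print("travel",t.round(4).tolist(),"dr",w.round(1).tolist(),"rows",max(np.linalg.norm(t)/.0417,np.linalg.norm(w)/7.16).round(1))
        p0,R0=p,R
E
python3 - <<'E'
from plan import *
chain([down([.53,-.22,.36],10),down([.5,-.1,.36],50),down([.48,0.05,.36],90),down([.48,.18,.36],130),down([.48,.27,.36],158),place(W,[.491,.333],-12,.14,.04)])
E
```

```text
now q [-0.903, 0.3, 1.686, 0.71, 0.739, 0.38] p [0.5783, -0.3624, 0.2433] t 4.03 grip 25.0 0.0532
travel [0.0227, -0.1333, -0.134] dr [6.7, -39.7, -17.7] rows 6.1
travel [-0.0087, -0.1234, 0.0] dr [0.0, 0.0, -40.0] rows 5.6
travel [0.1021, -0.1117, 0.0] dr [0.0, 0.0, -40.0] rows 5.6
travel [0.13, 0.0, 0.0] dr [0.0, 0.0, -40.0] rows 5.6
travel [0.0689, 0.0579, 0.0] dr [0.0, 0.0, -28.0] rows 3.9
travel [0.0055, 0.0639, 0.1392] dr [-2.2, -24.9, -9.8] rows 3.8
```

Request:
arm_command(fingers=[1, 1, 1, 1, 1, 1, 1, 1], travel=[[0.023, -0.133, -0.134], [0.023, -0.133, -0.134], [0.023, -0.133, -0.134], [0.023, -0.133, -0.134], [0.023, -0.133, -0.134], [0.023, -0.133, -0.134], [0.023, -0.133, -0.134], [0.023, -0.133, -0.134]], dr=[[6.7, -39.7, -17.7], [6.7, -39.7, -17.7], [6.7, -39.7, -17.7], [6.7, -39.7, -17.7], [6.7, -39.7, -17.7], [6.7, -39.7, -17.7], [6.7, -39.7, -17.7], [6.7, -39.7, -17.7]])

```text
time: 4.7
tool_pos: [0.5322, -0.2198, 0.3579]
tool_rot: [-3.141, 0.001, 0.178]
contact_force: [-0.4, -0.8, -2.4]
opening: 0.0535
grip_force: 25.0
```

Request:
arm_command(fingers=[1, 1, 1, 1, 1, 1, 1, 1], travel=[[-0.009, -0.123, 0], [-0.009, -0.123, 0], [-0.009, -0.123, 0], [-0.009, -0.123, 0], [-0.009, -0.123, 0], [-0.009, -0.123, 0], [-0.009, -0.123, 0], [-0.009, -0.123, 0]], dr=[[0, 0, -40], [0, 0, -40], [0, 0, -40], [0, 0, -40], [0, 0, -40], [0, 0, -40], [0, 0, -40], [0, 0, -40]])

```text
time: 5.37
tool_pos: [0.4999, -0.1013, 0.3592]
tool_rot: [3.14, -0.001, 0.87]
contact_force: [0.6, -0.4, -1.8]
opening: 0.053
grip_force: 25.0
```

Request:
arm_command(fingers=[1, 1, 1, 1, 1, 1, 1, 1], travel=[[0.102, -0.112, 0], [0.102, -0.112, 0], [0.102, -0.112, 0], [0.102, -0.112, 0], [0.102, -0.112, 0], [0.102, -0.112, 0], [0.102, -0.112, 0], [0.102, -0.112, 0]], dr=[[0, 0, -40], [0, 0, -40], [0, 0, -40], [0, 0, -40], [0, 0, -40], [0, 0, -40], [0, 0, -40], [0, 0, -40]])

```text
time: 6.03
tool_pos: [0.48, 0.0488, 0.3592]
tool_rot: [3.14, 0.0, 1.567]
contact_force: [-0.2, 0.2, -1.7]
opening: 0.0535
grip_force: 25.0
```

Run:
```python
from plan import *
chain([down([.48,.18,.36],130),down([.48,.27,.36],158),place(W,[.491,.333],-12,.14,.04)])
```

```text
now q [-0.057, 0.186, 1.293, -0.0, 1.661, -0.053] p [0.48, 0.0488, 0.3592] t 6.03 grip 25.0 0.0535
travel [0.1312, -0.0005, -0.0009] dr [0.1, 0.1, -40.2] rows 5.6
travel [0.0689, 0.0579, 0.0] dr [0.0, 0.0, -28.0] rows 3.9
travel [0.0055, 0.0639, 0.1392] dr [-2.2, -24.9, -9.8] rows 3.8
```

Request:
arm_command(fingers=[1, 1, 1, 1, 1, 1, 1], travel=[[0.131, 0, 0], [0.131, 0, 0], [0.131, 0, 0], [0.131, 0, 0], [0.131, 0, 0], [0.131, 0, 0], [0.131, 0, 0]], dr=[[0, 0, -40], [0, 0, -40], [0, 0, -40], [0, 0, -40], [0, 0, -40], [0, 0, -40], [0, 0, -40]])

```text
time: 6.62
tool_pos: [0.4801, 0.1799, 0.359]
tool_rot: [3.141, 0.001, 2.268]
contact_force: [0.5, -1.0, -1.4]
opening: 0.053
grip_force: 25.0
```

Request:
arm_command(fingers=[1, 1, 1, 1, 1, 1], travel=[[0.069, 0.058, 0], [0.069, 0.058, 0], [0.069, 0.058, 0], [0.069, 0.058, 0], [0.069, 0.058, 0], [0.069, 0.058, 0]], dr=[[0, 0, -28], [0, 0, -28], [0, 0, -28], [0, 0, -28], [0, 0, -28], [0, 0, -28]])

```text
time: 7.12
tool_pos: [0.4802, 0.2697, 0.3591]
tool_rot: [-3.141, 0.002, 2.751]
contact_force: [-0.0, 0.7, -1.5]
opening: 0.0533
grip_force: 25.0
```

Request:
arm_command(fingers=[1, 1, 1, 1, 1, 1, 1, 1], travel=[[0.0055, 0.064, 0.139], [0.0055, 0.064, 0.139], [0.0055, 0.064, 0.139], [0.0055, 0.064, 0.139], [0.0055, 0.064, 0.139], [0.0055, 0.064, 0.139], [0.0055, 0.064, 0.139], [0.0055, 0.064, 0.139]], dr=[[-2.2, -24.9, -9.8], [-2.2, -24.9, -9.8], [-2.2, -24.9, -9.8], [-2.2, -24.9, -9.8], [-2.2, -24.9, -9.8], [-2.2, -24.9, -9.8], [-2.2, -24.9, -9.8], [-2.2, -24.9, -9.8]])

```text
time: 7.78
tool_pos: [0.5018, 0.3318, 0.2239]
tool_rot: [3.135, 0.441, 2.925]
contact_force: [0.3, 0.8, -1.0]
opening: 0.0531
grip_force: 25.0
```

```bash
cat > look.py <<'E'
import sys
from plan import *
from h import *
n,x0,y0=sys.argv[1],float(sys.argv[2]),float(sys.argv[3])
ims=[]
for cam in ("side","top"):
    c=read_camera(cam); np.savez(f"{cam}_{n}.npz",**c)
    K=np.array([[c["fx"],0,c["cx"]],[0,c["fy"],c["cy"]],[0,0,1.]])
    u,v=cv2.projectPoints(np.array([[x0,y0,.15]]),cv2.Rodrigues(c["R"])[0],c["t"],K,np.array([float(c["k1"]),0,0,0]))[0].ravel().round().astype(int)
    u=min(max(u,50),462);v=min(max(v,60),324)
    print(cam,"crop origin",u-50,v-60); ims.append(cv2.resize(c["color"][v-60:v+60,u-50:u+50],(400,480),interpolation=3))
cv2.imwrite(f"pics/{n}.png",np.hstack(ims))
E
python3 look.py p1 .491 .333
python3 - <<'E'
from plan import *
chain([place(W,[.491,.333],-12,.14,.04)])
E
```

```text
side crop origin 147 202
top crop origin 57 156
now q [0.643, 0.313, 1.581, -0.394, 0.981, -0.537] p [0.5015, 0.3315, 0.2233] t 7.88 grip 25.0 0.0534
travel [0.0034, -0.0007, 0.0012] dr [0.2, 0.3, -0.3] rows 0.1
```

View pics/p1.png

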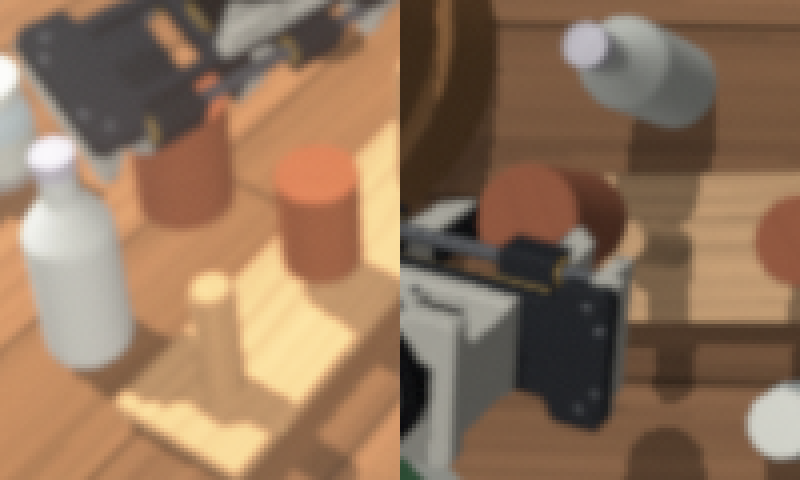

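```bash
cat > fitup.py <<'E'
import sys
from plan import *
from h import *
from scipy.optimize import least_squares
def run(n,p0,r,L):
    P=[]
    for cam in ("top","side"):
        c=dict(np.load(f"{cam}_{n}.npz")); X=cloud(c); b,g,rr=[c["color"][...,i].astype(float) for i in range(3)]
        m=(rr>1.5*g)&(rr>60)&(np.hypot(X[...,0]-p0[0],X[...,1]-p0[1])<r+.02)&(abs(X[...,2]-p0[2])<L/2+.03)
        P.append(X[cv2.erode(m.astype(np.uint8),np.ones((2,2)))>0])
    Q=np.vstack(P)
    def res(p):
        d=np.array([p[3],p[4],1]); d/=np.linalg.norm(d); v=Q-p[:3]; a=v@d; rad=np.linalg.norm(v-np.outer(a,d),axis=1)
        q=np.stack([rad-r,np.abs(a)-L/2],1); return np.where((q<0).all(1),q.max(1),np.linalg.norm(np.maximum(q,0),axis=1))
    f=least_squares(res,[*p0,0,0],loss="soft_l1",f_scale=.002)
    print("cup",len(P[0]),len(P[1]),"centre",f.x[:3].round(4),"lean x,y deg",np.degrees(f.x[3:]).round(1),"rms",np.sqrt(np.mean(f.fun**2)).round(4))
n=sys.argv[1]; a=list(map(float,sys.argv[2:])); run(n,a[:3],a[3],a[4])
E
python3 fitup.py p1 .491 .333 .218 .028 .076
```

```text
cup 497 415 centre [0.4984 0.3321 0.2201] lean x,y deg [-2.4  1. ] rms 0.0012
```

```bash
cat >> plan.py <<'E'
def align(C,lean,tgt):
    s=observe(); Rc=Ro.from_euler("xyz",s["tool_rot"]); Rw=Ro.from_rotvec(np.radians([lean[1],-lean[0],0]))
    p=np.array([tgt[0],tgt[1],C[2]])+Rw.apply(s["tool_pos"]-C); Rn=Rw*Rc
    chain([(p,Rn.as_matrix())]); print("world down, in new tool axes",Rn.inv().apply([0,0,-1]).round(4))
E
python3 -c "
from plan import *
align(np.array([.4984,.3321,.2201]),(-2.4,1.0),(.4912,.333))"
```

```text
now q [0.643, 0.313, 1.581, -0.394, 0.981, -0.537] p [0.5015, 0.3315, 0.2233] t 7.88 grip 25.0 0.0534
travel [0.0065, -0.0007, -0.0029] dr [-0.4, 2.6, 0.2] rows 0.4
world down, in new tool axes [ 0.3858 -0.0132  0.9225]
```

Request:
arm_command(fingers=[1, 1, 1, 1], travel=[[0.0065, -0.0007, -0.003], [0.0065, -0.0007, -0.003], [0.0065, -0.0007, -0.003], [0.0065, -0.0007, -0.003]], dr=[[-0.4, 2.6, 0.2], [-0.4, 2.6, 0.2], [-0.4, 2.6, 0.2], [-0.4, 2.6, 0.2]])

```text
time: 8.22
tool_pos: [0.4928, 0.332, 0.2211]
tool_rot: [3.132, 0.394, 2.927]
contact_force: [-0.4, 0.2, -2.3]
opening: 0.0531
grip_force: 25.0
```

Request:
arm_command(fingers=[1, 1, 1, 1, 1, 1, 1, 1], travel=[[0.008, 0, 0.018], [0.015, 0, 0.037], [0.019, 0, 0.046], [0.023, 0, 0.055], [0.025, 0, 0.06], [0.025, 0, 0.06], [0.025, 0, 0.06], [0.025, 0, 0.06]], dr=[[0, 0, 0], [0, 0, 0], [0, 0, 0], [0, 0, 0], [0, 0, 0], [0, 0, 0], [0, 0, 0], [0, 0, 0]])

```text
time: 8.88
tool_pos: [0.4924, 0.3332, 0.1563]
tool_rot: [3.132, 0.393, 2.928]
contact_force: [0.0, -0.2, -2.5]
opening: 0.053
grip_force: 25.0
```

```bash
python3 look.py p2 .491 .333; python3 fitup.py p2 .491 .333 .157 .028 .076; python3 -c "
from plan import *
chain([])
print(observe()['contact_force'])"
```

```text
side crop origin 147 202
top crop origin 57 156
cup 362 357 centre [0.4889 0.3332 0.153 ] lean x,y deg [ 0.9 -0. ] rms 0.0012
now q [0.631, 0.376, 1.669, -0.379, 0.857, -0.513] p [0.4923, 0.3332, 0.1562] t 8.98 grip 25.0 0.0534
[ 0.17453821 -0.76083282 -1.73855199]
```

View pics/p2.png

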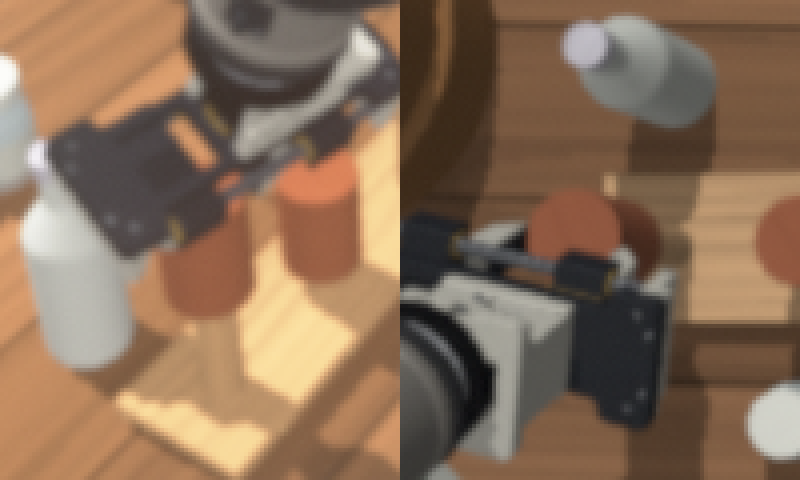

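Request:
arm_command(fingers=[1, 1, 1, 1, 1, 1, 1, 1], travel=[[0.001, 0, 0.008], [0.004, 0, 0.016], [0.007, 0, 0.023], [0.01, 0, 0.031], [0.013, 0, 0.038], [0.016, 0, 0.044], [0.017, 0, 0.046], [0.017, 0, 0.046]], dr=[[0, 0, 0], [0, 0, 0], [0, 0, 0], [0, 0, 0], [0, 0, 0], [0, 0, 0], [0, 0, 0], [0, 0, 0]])

```text
time: 9.65
tool_pos: [0.4933, 0.3326, 0.1052]
tool_rot: [3.134, 0.391, 2.929]
contact_force: [-0.7, -0.2, -1.6]
opening: 0.0532
grip_force: 25.0
```

```bash
python3 look.py p3 .491 .333; python3 fitup.py p3 .491 .333 .103 .028 .076; python3 -c "
from plan import *
chain([])
print(observe()['contact_force'])"
```

```text
side crop origin 147 202
top crop origin 57 156
cup 309 285 centre [0.4895 0.3329 0.1026] lean x,y deg [ 1.9 -0.6] rms 0.0015
now q [0.629, 0.44, 1.726, -0.424, 0.746, -0.45] p [0.4939, 0.333, 0.1064] t 9.75 grip 25.0 0.0535
[ 0.25716787 -0.07876161 -1.41849178]
```

Request:
arm_command(fingers=[1, 1, 1, 1, 1, 1, 1], travel=[[0.0005, 0, 0.001], [0.001, 0, 0.002], [0.0015, 0, 0.003], [0.002, 0, 0.004], [0.002, 0, 0.005], [0.002, 0, 0.006], [0.002, 0, 0.006]], dr=[[0, 0, 0], [0, 0, 0], [0, 0, 0], [0, 0, 0], [0, 0, 0], [0, 0, 0], [0, 0, 0]])

```text
time: 10.33
tool_pos: [0.4942, 0.3327, 0.0997]
tool_rot: [3.133, 0.392, 2.929]
contact_force: [-0.1, 0.0, -1.5]
opening: 0.0533
grip_force: 25.0
```

Request:
arm_command(fingers=[1, 1, 1, 1], travel=[[0.0004, 0, 0.001], [0.0008, 0, 0.002], [0.0008, 0, 0.002], [0.0008, 0, 0.002]], dr=[[0, 0, 0], [0, 0, 0], [0, 0, 0], [0, 0, 0]])

```text
time: 10.67
tool_pos: [0.4942, 0.3328, 0.0977]
tool_rot: [3.133, 0.392, 2.929]
contact_force: [-0.4, -0.8, -1.6]
opening: 0.0535
grip_force: 25.0
```

Request:
arm_command(fingers=[1, 1, 1, 1], travel=[[0.0004, 0, 0.001], [0.0008, 0, 0.002], [0.0008, 0, 0.002], [0.0008, 0, 0.002]], dr=[[0, 0, 0], [0, 0, 0], [0, 0, 0], [0, 0, 0]])

```text
time: 11.0
tool_pos: [0.4942, 0.3328, 0.0955]
tool_rot: [3.133, 0.392, 2.929]
contact_force: [0.6, 0.1, -1.6]
opening: 0.0532
grip_force: 25.0
```

```bash
python3 look.py p4 .491 .333; python3 fitup.py p4 .491 .333 .098 .028 .076; python3 fitup.py p4 .494 .22 .098 .028 .076
```

```text
side crop origin 147 202
top crop origin 57 156
cup 294 276 centre [0.4902 0.3332 0.0922] lean x,y deg [ 2.  -0.3] rms 0.0015
cup 412 121 centre [0.4942 0.2225 0.0779] lean x,y deg [0.2 1. ] rms 0.0016
```

Request:
arm_command(fingers=[1, 1, 1, 1, 1, 1], travel=[[0.0012, 0, 0.003], [0.0023, 0, 0.006], [0.0035, 0, 0.008], [0.0042, 0, 0.01], [0.0046, 0, 0.011], [0.0046, 0, 0.011]], dr=[[0, 0, 0], [0, 0, 0], [0, 0, 0], [0, 0, 0], [0, 0, 0], [0, 0, 0]])

```text
time: 11.6
tool_pos: [0.494, 0.3328, 0.0832]
tool_rot: [3.134, 0.392, 2.929]
contact_force: [-0.3, 0.3, -1.0]
opening: 0.0535
grip_force: 25.0
```

Request:
arm_command(fingers=[1, 1, 1, 1], travel=[[0.0004, 0, 0.001], [0.0008, 0, 0.002], [0.0008, 0, 0.002], [0.0008, 0, 0.002]], dr=[[0, 0, 0], [0, 0, 0], [0, 0, 0], [0, 0, 0]])

```text
time: 11.93
tool_pos: [0.4943, 0.333, 0.0817]
tool_rot: [3.133, 0.392, 2.928]
contact_force: [-0.5, 0.3, -1.9]
opening: 0.0536
grip_force: 25.0
```

Request:
arm_command(fingers=[1, 1, 1, 1], travel=[[0.0004, 0, 0.001], [0.0008, 0, 0.002], [0.0008, 0, 0.002], [0.0008, 0, 0.002]], dr=[[0, 0, 0], [0, 0, 0], [0, 0, 0], [0, 0, 0]])

```text
time: 12.27
tool_pos: [0.4945, 0.3331, 0.0813]
tool_rot: [3.132, 0.394, 2.928]
contact_force: [-7.5, -2.0, 12.2]
opening: 0.0533
grip_force: 25.0
```

Request:
arm_command(fingers=[0, -0.2, -0.5, -0.7, -0.7, -0.7], travel=[[0, 0, -0.001], [0, 0, -0.001], [0, 0, -0.001], [0, 0, -0.001], [0, 0, -0.001], [0, 0, -0.001]], dr=[[0, 0, 0], [0, 0, 0], [0, 0, 0], [0, 0, 0], [0, 0, 0], [0, 0, 0]])

```text
time: 12.77
tool_pos: [0.4938, 0.333, 0.08]
tool_rot: [3.133, 0.392, 2.929]
contact_force: [0.0, -0.2, -0.1]
opening: 0.076
grip_force: 0.0
```

```bash
python3 look.py p5 .491 .333; python3 fitup.py p5 .491 .333 .078 .028 .076; python3 -c "
from plan import *
chain([])
print(observe()['contact_force'])"
```

```text
side crop origin 147 202
top crop origin 57 156
cup 328 275 centre [0.4908 0.3338 0.0785] lean x,y deg [1.2 1.4] rms 0.0014
now q [0.629, 0.477, 1.753, -0.455, 0.689, -0.409] p [0.4938, 0.333, 0.08] t 12.87 grip 0.0 0.0774
[ 0.43988733 -0.41133354  0.91878347]
```

View pics/p5.png

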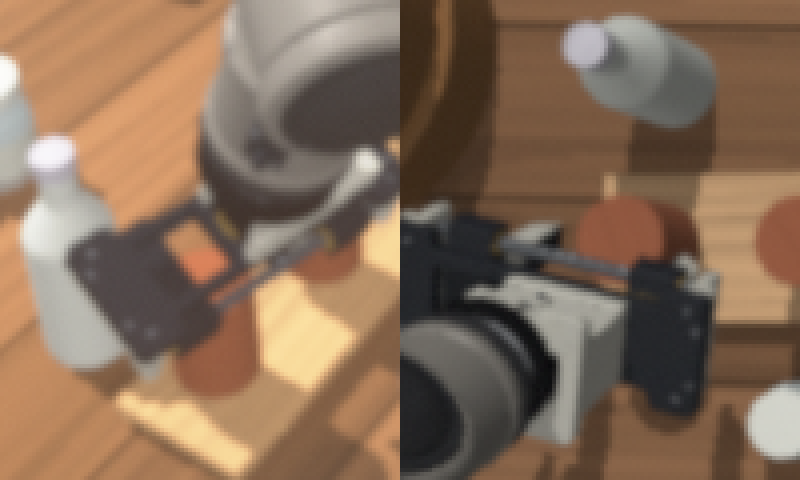

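Run:
```python
from plan import *
s=observe(); R=Ro.from_euler("xyz",s["tool_rot"]).as_matrix()
chain([(s["tool_pos"]-.15*R[:,2],R),down([.45,.24,.34],140),down([.45,.12,.34],100),down([.45,.03,.34],55),down([.43,-.04,.32],10),grasp(S,back=.14),grasp(S,back=.0)])
```

```text
now q [0.629, 0.477, 1.753, -0.455, 0.689, -0.409] p [0.4938, 0.333, 0.08] t 12.87 grip 0.0 0.0774
travel [-0.0, 0.0, -0.15] dr [0.0, -0.0, 0.0] rows 3.6
travel [-0.0778, -0.0981, -0.1] dr [5.9, 21.9, 27.5] rows 5.0
travel [-0.0771, -0.0919, 0.0] dr [0.0, 0.0, 40.0] rows 5.6
travel [-0.0886, -0.0156, 0.0] dr [0.0, 0.0, 45.0] rows 6.3
travel [-0.0688, 0.0238, 0.02] dr [0.0, 0.0, 45.0] rows 6.3
travel [0.0301, 0.0276, 0.1484] dr [-7.5, 34.5, 23.8] rows 5.9
travel [0.0, 0.0, 0.14] dr [0.0, 0.0, 0.0] rows 3.4
```

Request:
arm_command(fingers=[-0.7, -0.7, -0.7, -0.7, -0.7, -1], travel=[[0, 0, -0.02], [0, 0, -0.05], [0, 0, -0.09], [0, 0, -0.13], [0, 0, -0.15], [0, 0, -0.15]], dr=[[0, 0, 0], [0, 0, 0], [0, 0, 0], [0, 0, 0], [0, 0, 0], [0, 0, 0]])

```text
time: 13.37
tool_pos: [0.4381, 0.346, 0.2244]
tool_rot: [3.125, 0.397, 2.927]
contact_force: [-0.5, 0.3, -0.3]
opening: 0.0812
grip_force: 0.0
```

Request:
arm_command(fingers=[-1, -1, -1, -1, -1, -1, -1], travel=[[-0.078, -0.098, -0.1], [-0.078, -0.098, -0.1], [-0.078, -0.098, -0.1], [-0.078, -0.098, -0.1], [-0.078, -0.098, -0.1], [-0.078, -0.098, -0.1], [-0.078, -0.098, -0.1]], dr=[[5.9, 21.9, 27.5], [5.9, 21.9, 27.5], [5.9, 21.9, 27.5], [5.9, 21.9, 27.5], [5.9, 21.9, 27.5], [5.9, 21.9, 27.5], [5.9, 21.9, 27.5]])

```text
time: 13.95
tool_pos: [0.451, 0.239, 0.3385]
tool_rot: [-3.14, -0.0, 2.443]
contact_force: [-0.0, -0.7, -0.7]
opening: 0.0916
grip_force: 0.0
```

Request:
arm_command(fingers=[-1, -1, -1, -1, -1, -1, -1], travel=[[-0.077, -0.092, 0], [-0.077, -0.092, 0], [-0.077, -0.092, 0], [-0.077, -0.092, 0], [-0.077, -0.092, 0], [-0.077, -0.092, 0], [-0.077, -0.092, 0]], dr=[[0, 0, 40], [0, 0, 40], [0, 0, 40], [0, 0, 40], [0, 0, 40], [0, 0, 40], [0, 0, 40]])

```text
time: 14.53
tool_pos: [0.4491, 0.1206, 0.3389]
tool_rot: [-3.14, 0.001, 1.747]
contact_force: [0.9, -0.4, 0.2]
opening: 0.0916
grip_force: 0.0
```

Request:
arm_command(fingers=[-1, -1, -1, -1, -1, -1, -1, -1], travel=[[-0.089, -0.016, 0], [-0.089, -0.016, 0], [-0.089, -0.016, 0], [-0.089, -0.016, 0], [-0.089, -0.016, 0], [-0.089, -0.016, 0], [-0.089, -0.016, 0], [-0.089, -0.016, 0]], dr=[[0, 0, 45], [0, 0, 45], [0, 0, 45], [0, 0, 45], [0, 0, 45], [0, 0, 45], [0, 0, 45], [0, 0, 45]])

```text
time: 15.2
tool_pos: [0.4492, 0.0305, 0.3393]
tool_rot: [-3.141, 0.001, 0.965]
contact_force: [-0.3, -0.4, 0.5]
opening: 0.0918
grip_force: 0.0
```

Request:
arm_command(fingers=[-1, -1, -1, -1, -1, -1, -1, -1], travel=[[-0.069, 0.024, 0.02], [-0.069, 0.024, 0.02], [-0.069, 0.024, 0.02], [-0.069, 0.024, 0.02], [-0.069, 0.024, 0.02], [-0.069, 0.024, 0.02], [-0.069, 0.024, 0.02], [-0.069, 0.024, 0.02]], dr=[[0, 0, 45], [0, 0, 45], [0, 0, 45], [0, 0, 45], [0, 0, 45], [0, 0, 45], [0, 0, 45], [0, 0, 45]])

```text
time: 15.87
tool_pos: [0.4296, -0.04, 0.3196]
tool_rot: [-3.141, 0.001, 0.179]
contact_force: [1.1, -0.2, -0.2]
opening: 0.0919
grip_force: 0.0
```

```bash
python3 look.py p6 .491 .333; python3 fitup.py p6 .491 .333 .078 .028 .076;python3 - <<'E'
from plan import *
chain([grasp(S,back=.14)])
E
```

```text
side crop origin 147 202
top crop origin 57 156
cup 483 632 centre [0.4912 0.3337 0.0787] lean x,y deg [ 0.8 -0.3] rms 0.0015
now q [-0.271, 0.093, 1.507, 0.0, 1.542, 1.119] p [0.4297, -0.0401, 0.3198] t 15.97 grip 0.0 0.0918
travel [0.0303, 0.0278, 0.1482] dr [-7.6, 34.5, 24.2] rows 6.0
```

Request:
arm_command(fingers=[-1, -1, -1, -1, -1, -1, -1, -1], travel=[[0.03, 0.028, 0.148], [0.03, 0.028, 0.148], [0.03, 0.028, 0.148], [0.03, 0.028, 0.148], [0.03, 0.028, 0.148], [0.03, 0.028, 0.148], [0.03, 0.028, 0.148], [0.03, 0.028, 0.148]], dr=[[-7.6, 34.5, 24.2], [-7.6, 34.5, 24.2], [-7.6, 34.5, 24.2], [-7.6, 34.5, 24.2], [-7.6, 34.5, 24.2], [-7.6, 34.5, 24.2], [-7.6, 34.5, 24.2], [-7.6, 34.5, 24.2]])

```text
time: 16.63
tool_pos: [0.4574, -0.0597, 0.1669]
tool_rot: [-3.139, -0.6, -0.26]
contact_force: [-1.1, 0.7, -1.2]
opening: 0.0917
grip_force: 0.0
```

Request:
arm_command(fingers=[-1, -1, -1], travel=[[0, 0, 0], [0, 0, 0], [0, 0, 0]], dr=[[0, 0, 0], [0, 0, 0], [0, 0, 0]])

```text
time: 16.88
tool_pos: [0.4669, -0.0639, 0.1743]
tool_rot: [3.141, -0.616, -0.259]
contact_force: [-0.0, 0.2, 0.3]
opening: 0.0917
grip_force: 0.0
```

Run:
```python
from plan import *
chain([grasp(S,back=.0)])
```

```text
now q [-0.329, -0.021, 2.251, 0.136, 0.3, 1.383] p [0.4669, -0.0639, 0.1743] t 16.88 grip 0.0 0.0917
travel [-0.0045, -0.0016, 0.1406] dr [0.2, -0.3, -0.2] rows 3.4
```

```bash
cat > kin.py <<'E'
from plan import *
from scipy.optimize import least_squares
D=[([-1.46,.3427,1.5251,0,1.2754,-.146],[.1333,-.5073,.1944]),([-1.46,.2748,1.2149,0,1.6525,-1.0073],[.1333,-.5076,.3448]),
([-1.192,.276,1.741,.571,1.021,-.135],[.4118,-.3927,.1993]),([-1.029,.325,1.962,1.005,.631,-.093],[.5022,-.3486,.1491]),([-.904,.579,1.87,1.285,.477,-.308],[.5813,-.3661,.0571]),
([-.903,.3,1.686,.71,.739,.38],[.5783,-.3624,.2433]),([-.057,.186,1.293,0,1.661,-.053],[.48,.0488,.3592]),([.643,.313,1.581,-.394,.981,-.537],[.5015,.3315,.2233]),
([.631,.376,1.669,-.379,.857,-.513],[.4923,.3332,.1562]),([.629,.477,1.753,-.455,.689,-.409],[.4938,.333,.08]),([-.271,.093,1.507,0,1.542,1.119],[.4297,-.0401,.3198]),([-.329,-.021,2.251,.136,.3,1.383],[.4669,-.0639,.1743])]
def fk(q,k):
    d1,a1,L1,a3,L2,d6,oy,c0=k; e=lambda ax,a:Ro.from_euler(ax,a)
    R1=e("z",q[0]);R2=R1*e("y",q[1]);R3=R2*e("y",q[2]);R5=R3*e("z",q[3])*e("y",q[4]);R6=R5*e("z",q[5]+c0)
    return R1.apply([a1,oy,d1])+R2.apply([0,0,L1])+R3.apply([a3,0,L2])+R6.apply([0,0,d6]),R6
f=least_squares(lambda k:np.concatenate([fk(q,k)[0]-p for q,p in D]),[.2,0,.35,0,.35,.2,0,0]); K=f.x
rp=[([-.903,.3,1.686,.71,.739,.38],[3.1368,-.6991,-.1456]),([-.329,-.021,2.251,.136,.3,1.383],[3.141,-.616,-.259])]
K[7]=least_squares(lambda c:np.concatenate([(fk(q,[*K[:7],c[0]])[1].inv()*Ro.from_euler("xyz",r)).as_rotvec() for q,r in rp]),[-1.57]).x[0]
lo=np.array([-2.53,-.77,.04,-1,.28,-3.11]);hi=np.array([2.53,2.02,2.7,4.14,2.66,3.11])
def ik(p,R,q0):
    def res(q):
        P,Rq=fk(q,K); return np.r_[(P-p)*5,(Rq.inv()*Ro.from_matrix(R)).as_rotvec()]
    s=least_squares(res,np.clip(q0,lo+.02,hi-.02),bounds=(lo+.01,hi-.01)); return s.x.round(2),np.sqrt(2*s.cost).round(4)
if __name__=="__main__":
    print("K",K.round(3),"fit rms",np.sqrt(np.mean(f.fun**2)).round(4))
    for phi in (25,30,35,40,45):
        S["phi"]=phi; q0=[-.33,.2,2.1,.3,.4,1.4]
        for b in (.14,.07,0):
            q0,e=ik(*grasp(S,back=b),q0); print(phi,"back",b,q0,e)
        for hgt in (-10,20):
          for up in (.13,0):
            q0=[.2,.3,1.7,0,.7,-1.3]; q0,e=ik(*place(S,[.496,.1122],hgt,up,.043),q0); print("   place",hgt,up,q0,e)
E
python3 kin.py
```

```text
K [0.223 0.    0.506 0.046 0.38  0.35  0.076 1.571] fit rms 0.0002
25 back 0.14 [-0.41 -0.05  2.31  0.48  0.29  0.98] 0.0819
25 back 0.07 [-0.35  0.23  2.43  2.85  0.29 -1.36] 0.0751
25 back 0 [-0.32  0.41  2.31  2.99  0.29 -1.48] 0.0131
   place -10 0.13 [ 0.16  0.08  1.87 -0.2   0.79 -1.12] 0.0
   place -10 0 [ 0.16  0.27  2.07 -0.35  0.42 -0.94] 0.0
   place 20 0.13 [-0.03  0.05  1.89  0.22  0.8  -2.08] 0.0
   place 20 0 [-0.03  0.25  2.1   0.4   0.42 -2.29] 0.0
30 back 0.14 [-0.33 -0.02  2.26  0.14  0.3   1.37] 0.0
30 back 0.07 [-0.34  0.17  2.17  0.22  0.29  1.29] 0.0984
30 back 0 [-0.35  0.35  2.06  0.29  0.29  1.2 ] 0.1764
   place -10 0.13 [ 0.19  0.05  1.94 -0.29  0.68 -1.03] 0.0
   place -10 0 [ 0.19  0.26  2.14 -0.62  0.31 -0.65] 0.0
   place 20 0.13 [-0.06  0.02  1.97  0.32  0.69 -2.18] 0.0
   place 20 0 [-0.06  0.23  2.17  0.69  0.32 -2.6 ] 0.0
35 back 0.14 [-0.32  0.01  2.15  0.07  0.46  1.45] 0.0
35 back 0.07 [-0.31  0.19  2.16  0.1   0.29  1.42] 0.0126
35 back 0 [-0.31  0.37  2.06  0.11  0.29  1.41] 0.0972
   place -10 0.13 [ 0.21  0.03  2.01 -0.41  0.57 -0.89] 0.0
  
[... 278 characters left out ...]
47] 0.0
40 back 0 [-0.3   0.37  2.06  0.07  0.29  1.46] 0.0173
   place -10 0.13 [ 0.24  0.02  2.08 -0.61  0.47 -0.69] 0.0
   place -10 0 [ 0.23  0.25  2.17 -0.99  0.29 -0.26] 0.1048
   place 20 0.13 [-0.13 -0.03  2.13  0.66  0.5  -2.54] 0.0
   place 20 0 [-0.1   0.22  2.24  1.18  0.29 -3.1 ] 0.0865
45 back 0.14 [-0.31  0.1   1.93  0.03  0.76  1.5 ] 0.0
45 back 0.07 [-0.3   0.24  1.98  0.03  0.58  1.5 ] 0.0
45 back 0 [-0.3   0.39  2.    0.04  0.41  1.49] 0.0
   place -10 0.13 [ 0.27  0.01  2.15 -0.91  0.39 -0.37] 0.0
   place -10 0 [ 0.23  0.24  2.17 -0.99  0.29 -0.26] 0.1841
   place 20 0.13 [-0.16 -0.05  2.2   0.95  0.44 -2.85] 0.0
   place 20 0 [-0.1   0.21  2.24  1.19  0.29 -3.1 ] 0.1645
```

```bash
cat > scan.py <<'E'
from kin import *
for phi in (45,50):
    S["phi"]=phi; best=ik(*grasp(S,0.0),[-.3,.39,2,.04,.41,1.49]); print(phi,"grasp",best)
    for h in range(-180,180,20):
        r=[]
        for up in (.13,0):
            c=[ik(*place(S,[.496,.1122],h,up,.043),[.2,.5,1.2,q4,q5,q6]) for q4 in (0,1.2,3) for q5 in (.6,1.8) for q6 in (-1.5,1.5)]
            c=[x for x in c if x[1]<.002]; c.sort(key=lambda x:abs(x[0][3])+abs(x[0][5]-1.5)); r.append(c[0][0].tolist() if c else None)
        print(phi,h,r)
E
python3 scan.py
```

```text
45 grasp (array([-0.3 ,  0.39,  2.  ,  0.04,  0.41,  1.49]), np.float64(0.0))
45 -180 [[0.05, 0.8, 0.9, 0.04, 2.23, 1.63], [0.05, 0.91, 1.04, 0.04, 1.97, 1.62]]
45 -160 [[0.16, 0.81, 0.89, -0.17, 2.22, 1.33], [0.16, 0.91, 1.03, -0.15, 1.97, 1.38]]
45 -140 [[0.27, 0.77, 0.96, -0.36, 2.12, 1.06], [0.27, 0.88, 1.1, -0.32, 1.88, 1.16]]
45 -120 [[0.36, 0.7, 1.1, -0.5, 1.95, 0.84], [0.36, 0.82, 1.23, -0.47, 1.73, 0.97]]
45 -100 [[0.45, 0.6, 1.29, -0.62, 1.75, 0.67], [0.45, 0.74, 1.42, -0.61, 1.53, 0.82]]
45 -80 [[0.51, 0.48, 1.49, -0.73, 1.51, 0.52], [0.51, 0.64, 1.62, -0.77, 1.29, 0.72]]
45 -60 [[0.54, 0.35, 1.71, -0.84, 1.24, 0.37], [0.54, 0.54, 1.85, -0.96, 1.04, 0.65]]
45 -40 [[0.51, 0.21, 1.91, -0.95, 0.94, 0.19], None]
45 -20 [None, None]
45 0 [None, [0.13, 0.28, 2.38, 3.45, 0.32, 1.38]]
45 20 [[-0.16, -0.05, 2.2, 0.95, 0.44, -2.85], [-0.16, 0.28, 2.4, 2.16, 0.43, 2.13]]
45 40 [[-0.36, 0.04, 2.12, 1.0, 0.82, 3.0], [-0.36, 0.33, 2.3, 1.49, 0.67, 2.35]]
45 60 [[-0.43, 0.17, 1.96, 0.9, 1.12, 2.78], [-0.43, 0.41, 2.12, 1.11, 0.91, 2.38]]
45 80 [[-0.42, 0.31, 1.77, 0.78, 1.37, 2.62], [-0.
[... 1088 characters left out ...]
, 3.36, 0.52, 1.47]]
50 20 [[-0.2, -0.05, 2.28, 1.31, 0.43, 3.05], [-0.2, 0.33, 2.47, 2.36, 0.6, 1.89]]
50 40 [[-0.42, 0.05, 2.18, 1.16, 0.85, 2.81], [-0.42, 0.37, 2.35, 1.64, 0.76, 2.13]]
50 60 [[-0.48, 0.19, 2.01, 0.99, 1.15, 2.65], [-0.48, 0.45, 2.15, 1.19, 0.97, 2.24]]
50 80 [[-0.46, 0.34, 1.79, 0.84, 1.41, 2.54], [-0.46, 0.55, 1.92, 0.91, 1.19, 2.27]]
50 100 [[-0.39, 0.48, 1.56, 0.71, 1.64, 2.43], [-0.39, 0.66, 1.68, 0.72, 1.42, 2.24]]
50 120 [[-0.29, 0.61, 1.33, 0.58, 1.86, 2.3], [-0.29, 0.76, 1.44, 0.55, 1.64, 2.16]]
50 140 [[-0.18, 0.72, 1.12, 0.44, 2.06, 2.14], [-0.18, 0.85, 1.24, 0.4, 1.84, 2.03]]
50 160 [[-0.07, 0.81, 0.95, 0.27, 2.22, 1.92], [-0.07, 0.92, 1.07, 0.23, 1.99, 1.85]]
```

```bash
sed -i 's/phi=30,g=.022/phi=45,g=.024/' plan.py
python3 - <<'E'
from plan import *
chain([grasp(S,back=.12),grasp(S,back=.005)])
E
```

```text
now q [-0.329, -0.021, 2.251, 0.136, 0.3, 1.383] p [0.4669, -0.0639, 0.1743] t 16.88 grip 0.0 0.0917
travel [0.0232, -0.0013, 0.0259] dr [0.1, -15.3, -0.2] rows 2.1
travel [0.0, 0.0, 0.115] dr [0.0, 0.0, 0.0] rows 2.8
```

Request:
arm_command(fingers=[-1, -1, -1, -1, -1], travel=[[0.023, -0.001, 0.026], [0.023, -0.001, 0.026], [0.023, -0.001, 0.026], [0.023, -0.001, 0.026], [0.023, -0.001, 0.026]], dr=[[0, -15.3, 0], [0, -15.3, 0], [0, -15.3, 0], [0, -15.3, 0], [0, -15.3, 0]])

```text
time: 17.3
tool_pos: [0.4984, -0.0711, 0.1645]
tool_rot: [-3.141, -0.347, -0.26]
contact_force: [-0.7, -0.1, -0.3]
opening: 0.0912
grip_force: 0.0
```

Run:
```python
from plan import *
chain([grasp(S,back=.12),grasp(S,back=.005)])
chain([grasp(S,back=.005)])
```

```text
now q [-0.305, 0.144, 1.951, 0.025, 0.7, 1.509] p [0.4984, -0.0711, 0.1645] t 17.3 grip 0.0 0.0912
travel [0.0021, -0.0003, -0.0014] dr [0.1, 0.1, -0.3] rows 0.1
travel [0.0, 0.0, 0.115] dr [0.0, 0.0, 0.0] rows 2.8
now q [-0.305, 0.144, 1.951, 0.025, 0.7, 1.509] p [0.4984, -0.0711, 0.1645] t 17.3 grip 0.0 0.0912
travel [0.0024, -0.0004, 0.1136] dr [0.1, 0.1, -0.3] rows 2.7
```

Request:
arm_command(fingers=[-1, -1, -1, -1, -1, -1, -1], travel=[[0.0025, 0, 0.025], [0.0025, 0, 0.055], [0.0025, 0, 0.085], [0.0025, 0, 0.105], [0.0025, 0, 0.113], [0.0025, 0, 0.113], [0.0025, 0, 0.113]], dr=[[0, 0, 0], [0, 0, 0], [0, 0, 0], [0, 0, 0], [0, 0, 0], [0, 0, 0], [0, 0, 0]])

```text
time: 17.88
tool_pos: [0.5363, -0.081, 0.0591]
tool_rot: [-3.14, -0.345, -0.261]
contact_force: [-0.3, -0.2, 0.5]
opening: 0.0917
grip_force: 0.0
```

Run:
```python
from plan import *
chain([grasp(S,back=.005)]); print(observe()["contact_force"])
```

```text
now q [-0.301, 0.379, 1.993, 0.035, 0.425, 1.501] p [0.5363, -0.081, 0.0591] t 17.88 grip 0.0 0.0917
travel [0.0014, -0.0003, 0.0012] dr [0.1, 0.2, -0.3] rows 0.1
[-0.32507372 -0.17330169  0.4837245 ]
```

Well placed; close and lift.

Request:
arm_command(fingers=[1, 1, 1, 1, 1, 1, 1, 1], travel=[[0.001, 0, 0], [0.001, 0, 0], [0.001, 0, 0], [0.001, 0, 0], [0.001, 0, 0], [0.001, 0, 0], [0.001, 0, 0], [0.001, 0, 0]], dr=[[0, 0, 0], [0, 0, 0], [0, 0, 0], [0, 0, 0], [0, 0, 0], [0, 0, 0], [0, 0, 0], [0, 0, 0]], squeeze=25)

```text
time: 18.55
tool_pos: [0.5374, -0.0813, 0.0591]
tool_rot: [-3.14, -0.345, -0.261]
contact_force: [0.5, -1.0, -0.2]
opening: 0.0427
grip_force: 0.0
```

Request:
arm_command(fingers=[1, 1, 1, 1], travel=[[0, 0, 0], [0, 0, 0], [0, 0, 0], [0, 0, 0]], dr=[[0, 0, 0], [0, 0, 0], [0, 0, 0], [0, 0, 0]])

```text
time: 18.88
tool_pos: [0.5374, -0.0811, 0.059]
tool_rot: [-3.14, -0.345, -0.261]
contact_force: [1.0, 1.4, -0.4]
opening: 0.0362
grip_force: 23.4
```

Run:
```python
from plan import *
from kin import ik
s=observe(); print(s["contact_force"]); p=s["tool_pos"]; R=Ro.from_euler("xyz",s["tool_rot"]).as_matrix()
up=(p+[-.02,0,.2],R)
w=[up,down([.50,.0,.32],-10),place(S,[.496,.1122],150,.18,.043),place(S,[.496,.1122],150,.12,.043),place(S,[.496,.1122],150,0,.043)]
chain(w)
q=s["qpos"]
for x in w: q,e=ik(*x,q); print(x[0].round(3),q,e)
```

```text
[ 1.03691317  1.38542154 -0.43495574]
now q [-0.3, 0.381, 1.99, 0.035, 0.426, 1.502] p [0.5374, -0.0811, 0.059] t 18.88 grip 23.4 0.0362
travel [0.0494, 0.0049, -0.1948] dr [-0.0, -0.0, -0.0] rows 4.8
travel [-0.0149, -0.074, -0.0701] dr [0.8, -19.7, -4.9] rows 2.8
travel [-0.036, -0.1144, 0.0394] dr [7.9, -44.5, 19.0] rows 6.8
travel [0.0424, 0.0, 0.0424] dr [0.0, 0.0, 0.0] rows 1.4
travel [0.0849, 0.0, 0.0849] dr [0.0, 0.0, 0.0] rows 2.9
[ 0.517 -0.081  0.259] [-0.31  0.08  1.74  0.02  0.98  1.51] 0.0
[0.5  0.   0.32] [-0.15  0.23  1.34  0.    1.57  1.59] 0.0
[0.484 0.119 0.281] [-0.12  0.69  0.99  0.35  2.18  2.07] 0.0
[0.484 0.119 0.221] [-0.12  0.73  1.08  0.32  2.06  2.02] 0.0
[0.484 0.119 0.101] [-0.12  0.84  1.2   0.29  1.83  1.95] 0.0
```

Request:
arm_command(fingers=[1, 1], travel=[[0, 0, 0], [0, 0, 0]], dr=[[0, 0, 0], [0, 0, 0]])

```text
time: 19.05
tool_pos: [0.5374, -0.0812, 0.059]
tool_rot: [-3.14, -0.345, -0.261]
contact_force: [0.9, 1.5, -0.9]
opening: 0.0361
grip_force: 23.4
```

```bash
python3 look.py g2 .554 -.085; cp top_g2.npz t1.npz
python3 - <<'E'
from plan import *
chain([]); print(observe()["contact_force"])
E
sed -e 's/top1/top_g2/;s/side1/side_g2/' fit.py > fit2.py; python3 fit2.py | sed -n 4,6p
```

```text
side crop origin 218 114
top crop origin 234 132
now q [-0.301, 0.381, 1.99, 0.035, 0.426, 1.502] p [0.5374, -0.0812, 0.059] t 19.15 grip 23.4 0.0358
[ 2.2390834   1.36876191 -1.03265842]
slim top 324 [ 0.551  -0.0842  0.0639] [-14.9  25.3] rms 0.0013
slim side 82 [ 0.5532 -0.0854  0.0629] [-14.6  25. ] rms 0.0014
slim both 406 [ 0.5533 -0.085   0.0628] [-14.7  25.4] rms 0.0013
```

View pics/g2.png

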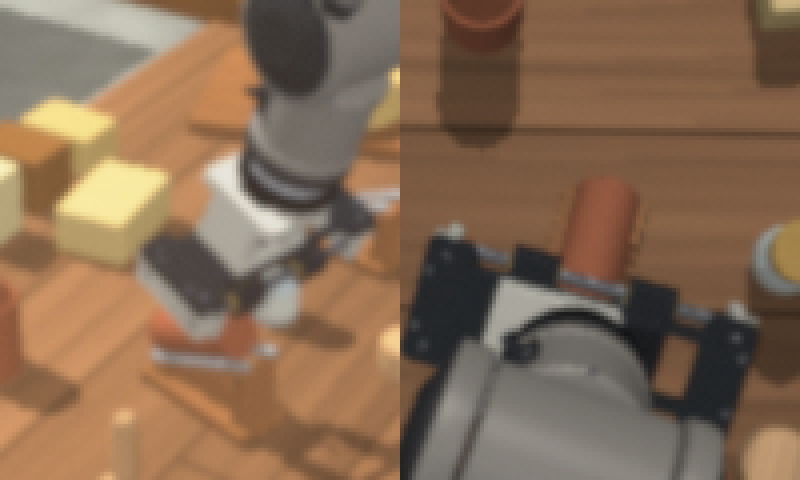

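Request:
arm_command(fingers=[1, 1, 1, 1, 1, 1, 1, 1], travel=[[0.001, 0, -0.003], [0.003, 0, -0.009], [0.006, 0, -0.017], [0.01, 0, -0.03], [0.015, 0, -0.044], [0.02, 0, -0.058], [0.02, 0, -0.058], [0.02, 0, -0.058]], dr=[[0, 0, 0], [0, 0, 0], [0, 0, 0], [0, 0, 0], [0, 0, 0], [0, 0, 0], [0, 0, 0], [0, 0, 0]], squeeze=30)

```text
time: 19.82
tool_pos: [0.5371, -0.0814, 0.1215]
tool_rot: [-3.141, -0.347, -0.261]
contact_force: [-0.0, -0.0, -2.1]
opening: 0.0355
grip_force: 28.2
```

```bash
python3 look.py g3 .554 -.085
python3 - <<'E'
from plan import *
chain([]); print(observe()["contact_force"])
E
sed -e 's/top1/top_g3/;s/side1/side_g3/;s/\[\*c0,.075/[*c0,.12/;s/(X\[...,2\]<.14)/(X[...,2]<.2)/' fit.py > fit2.py; python3 fit2.py | sed -n 4,6p
```

```text
side crop origin 218 114
top crop origin 234 132
now q [-0.301, 0.277, 1.922, 0.026, 0.599, 1.512] p [0.536, -0.081, 0.1198] t 19.92 grip 28.2 0.0355
[-1.17363818 -0.28196183 -2.11405858]
slim top 321 [ 0.5453 -0.0835  0.1218] [-13.9  32.4] rms 0.0024
slim side 142 [ 0.5476 -0.0848  0.1175] [-14.6  25.1] rms 0.0016
slim both 463 [ 0.5487 -0.0845  0.1195] [-14.2  32.9] rms 0.0023
```

Run:
```python
from plan import *
s=observe(); p=s["tool_pos"]; R=Ro.from_euler("xyz",s["tool_rot"]).as_matrix()
S["phi"]=38
chain([(p+[-.02,0,.14],R),down([.50,.0,.33],-10),place(S,[.496,.1122],150,.18,.043)])
```

```text
now q [-0.301, 0.277, 1.922, 0.026, 0.599, 1.512] p [0.536, -0.081, 0.1198] t 19.92 grip 28.2 0.0355
travel [0.029, 0.005, -0.1383] dr [-0.0, -0.0, -0.0] rows 3.4
travel [-0.0106, -0.0743, -0.0782] dr [0.8, -19.7, -4.9] rows 2.8
travel [-0.0344, -0.1138, 0.051] dr [6.6, -37.6, 19.3] rows 6.0
```

Request:
arm_command(fingers=[1, 1, 1, 1, 1, 1, 1], travel=[[0.005, 0.001, -0.023], [0.01, 0.002, -0.046], [0.015, 0.003, -0.07], [0.02, 0.004, -0.095], [0.025, 0.005, -0.12], [0.029, 0.005, -0.138], [0.029, 0.005, -0.138]], dr=[[0, 0, 0], [0, 0, 0], [0, 0, 0], [0, 0, 0], [0, 0, 0], [0, 0, 0], [0, 0, 0]], squeeze=35)

```text
time: 20.5
tool_pos: [0.5179, -0.0816, 0.2634]
tool_rot: [-3.141, -0.351, -0.261]
contact_force: [0.3, -0.1, -1.1]
opening: 0.0355
grip_force: 33.1
```

Request:
arm_command(fingers=[1, 1, 1, 1, 1, 1], travel=[[-0.002, -0.015, -0.015], [-0.004, -0.03, -0.031], [-0.006, -0.045, -0.047], [-0.008, -0.06, -0.063], [-0.011, -0.074, -0.078], [-0.011, -0.074, -0.078]], dr=[[0.2, -4, -1], [0.3, -8, -2], [0.5, -12, -3], [0.6, -16, -4], [0.8, -19.7, -4.9], [0.8, -19.7, -4.9]])

```text
time: 21.0
tool_pos: [0.5017, 0.0014, 0.3294]
tool_rot: [-3.14, 0.001, -0.172]
contact_force: [-0.3, 0.4, -2.0]
opening: 0.0353
grip_force: 33.1
```

Request:
arm_command(fingers=[1, 1, 1, 1, 1, 1, 1, 1], travel=[[-0.005, -0.018, 0.008], [-0.011, -0.036, 0.016], [-0.016, -0.054, 0.024], [-0.021, -0.072, 0.032], [-0.027, -0.09, 0.04], [-0.032, -0.106, 0.047], [-0.034, -0.114, 0.051], [-0.034, -0.114, 0.051]], dr=[[1, -5.9, 3], [2.1, -11.8, 6], [3.1, -17.8, 9.1], [4.2, -23.7, 12.2], [5.2, -29.6, 15.2], [6.1, -35, 18], [6.6, -37.6, 19.3], [6.6, -37.6, 19.3]])

```text
time: 21.67
tool_pos: [0.4862, 0.118, 0.2734]
tool_rot: [3.136, 0.671, -0.53]
contact_force: [-0.4, -1.0, -1.8]
opening: 0.0351
grip_force: 33.4
```

```bash
python3 look.py s1 .496 .112; python3 fitup.py s1 .496 .112 .27 .021 .095;  python3 - <<'E'
from plan import *
chain([]); print(observe()["contact_force"])
E
```

```text
side crop origin 198 153
top crop origin 149 156
cup 0 446 centre [0.4929 0.1136 0.2606] lean x,y deg [-2.   1.1] rms 0.001
now q [-0.099, 0.622, 1.042, 0.293, 2.077, 2.06] p [0.4865, 0.1173, 0.2769] t 21.77 grip 33.4 0.0352
[-0.18387687 -0.29188703 -0.8025658 ]
```

View pics/s1.png

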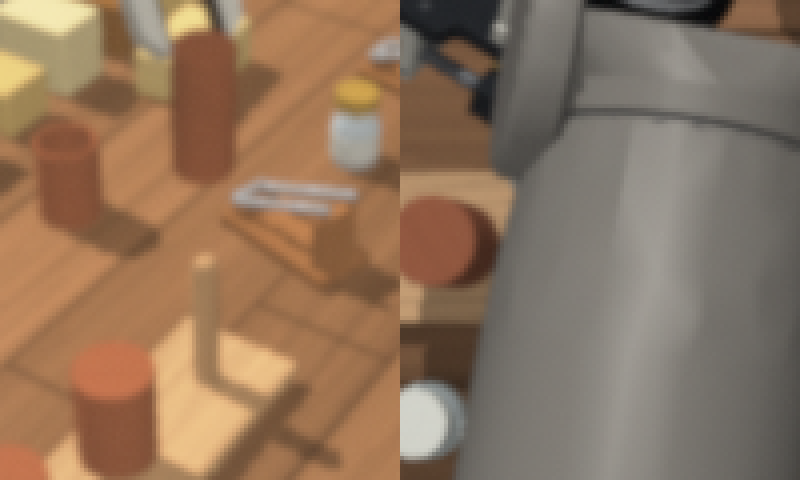

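Run:
```python
from plan import *
from h import *
from scipy.optimize import least_squares
for n in ("side_s1","side1","top1"):
    c=dict(np.load(n+".npz")); X=cloud(c); m=(np.hypot(X[...,0]-.4955,X[...,1]-.112)<.022)&(X[...,2]>.05)&(X[...,2]<.127); Q=X[m]
    f=least_squares(lambda p:np.hypot(Q[:,0]-p[0],Q[:,1]-p[1])-.0095,[.4955,.112],loss="soft_l1",f_scale=.002); print(n,len(Q),f.x.round(4),np.sqrt(np.mean(f.fun**2)).round(4))
align(np.array([.4929,.1136,.2606]),(-2.0,1.1),f.x)
```

```text
side_s1 123 [0.4955 0.1114] 0.0014
side1 120 [0.4952 0.1117] 0.0012
top1 34 [0.4974 0.1121] 0.0003
now q [-0.099, 0.622, 1.042, 0.293, 2.077, 2.06] p [0.4865, 0.1173, 0.2769] t 21.77 grip 33.4 0.0352
travel [0.004, -0.0009, -0.0035] dr [-0.0, -2.3, 0.0] rows 0.3
world down, in new tool axes [ 0.6462 -0.0023  0.7632]
```

Request:
arm_command(fingers=[1, 1, 1, 1], travel=[[0.0026, -0.0009, -0.0024], [0.0026, -0.0009, -0.0024], [0.0026, -0.0009, -0.0024], [0.0026, -0.0009, -0.0024]], dr=[[0, -2.3, 0], [0, -2.3, 0], [0, -2.3, 0], [0, -2.3, 0]])

```text
time: 22.1
tool_pos: [0.4899, 0.1167, 0.2796]
tool_rot: [-3.141, 0.699, -0.524]
contact_force: [0.8, 0.1, -0.6]
opening: 0.0351
grip_force: 33.4
```

Request:
arm_command(fingers=[1, 1, 1, 1, 1, 1, 1], travel=[[0.01, 0, 0.011], [0.019, 0, 0.023], [0.029, 0, 0.034], [0.036, 0, 0.042], [0.042, 0, 0.05], [0.042, 0, 0.05], [0.042, 0, 0.05]], dr=[[0, 0, 0], [0, 0, 0], [0, 0, 0], [0, 0, 0], [0, 0, 0], [0, 0, 0], [0, 0, 0]])

```text
time: 22.68
tool_pos: [0.4897, 0.1171, 0.214]
tool_rot: [3.141, 0.702, -0.524]
contact_force: [1.2, 0.6, -1.6]
opening: 0.0352
grip_force: 33.4
```

```bash
python3 look.py s2 .496 .112; python3 fitup.py s2 .496 .112 .195 .021 .095;  python3 - <<'E'
from plan import *
chain([]); print(observe()["contact_force"])
E
```

```text
side crop origin 198 153
top crop origin 149 156
cup 0 429 centre [0.4965 0.1127 0.2011] lean x,y deg [-0.9  0.3] rms 0.0011
now q [-0.106, 0.689, 1.111, 0.29, 1.982, 2.017] p [0.4901, 0.1171, 0.2146] t 22.78 grip 33.4 0.035
[-0.28904876  0.24246431 -1.09507479]
```

Request:
arm_command(fingers=[1, 1, 1, 1, 1, 1, 1, 1], travel=[[0.006, 0, 0.008], [0.013, 0, 0.016], [0.02, 0, 0.023], [0.026, 0, 0.031], [0.033, 0, 0.039], [0.04, 0, 0.047], [0.046, 0, 0.054], [0.046, 0, 0.054]], dr=[[0, 0, 0], [0, 0, 0], [0, 0, 0], [0, 0, 0], [0, 0, 0], [0, 0, 0], [0, 0, 0], [0, 0, 0]])

```text
time: 23.45
tool_pos: [0.4891, 0.1169, 0.1407]
tool_rot: [3.139, 0.706, -0.526]
contact_force: [-0.6, 1.0, -1.8]
opening: 0.0349
grip_force: 33.4
```

```bash
python3 look.py s3 .496 .112; python3 fitup.py s3 .496 .112 .125 .021 .095;  python3 - <<'E'
from plan import *
chain([]); print(observe()["contact_force"])
E
```

```text
side crop origin 198 153
top crop origin 149 156
cup 0 384 centre [0.4959 0.1125 0.1276] lean x,y deg [-1.2  0.7] rms 0.0012
now q [-0.106, 0.752, 1.197, 0.276, 1.842, 1.974] p [0.4899, 0.117, 0.1426] t 23.55 grip 33.5 0.0354
[ 0.44769835 -0.39381575 -0.13702974]
```

Request:
arm_command(fingers=[1, 1, 1, 1, 1, 1, 1], travel=[[0.005, 0, 0.006], [0.01, 0, 0.012], [0.014, 0, 0.017], [0.018, 0, 0.021], [0.02, 0, 0.0235], [0.02, 0, 0.0235], [0.02, 0, 0.0235]], dr=[[0, 0, 0], [0, 0, 0], [0, 0, 0], [0, 0, 0], [0, 0, 0], [0, 0, 0], [0, 0, 0]])

```text
time: 24.13
tool_pos: [0.49, 0.1169, 0.1119]
tool_rot: [3.141, 0.703, -0.524]
contact_force: [-0.1, 0.4, -1.2]
opening: 0.035
grip_force: 33.4
```

Request:
arm_command(fingers=[1, 1, 1, 1], travel=[[0.0006, 0, 0.0008], [0.0013, 0, 0.0016], [0.0013, 0, 0.0016], [0.0013, 0, 0.0016]], dr=[[0, 0, 0], [0, 0, 0], [0, 0, 0], [0, 0, 0]])

```text
time: 24.47
tool_pos: [0.49, 0.1169, 0.1101]
tool_rot: [3.141, 0.702, -0.524]
contact_force: [-0.3, -0.1, -0.9]
opening: 0.0351
grip_force: 33.4
```

Request:
arm_command(fingers=[1, 1, 1, 1, 1], travel=[[0.0006, 0, 0.0008], [0.0013, 0, 0.0016], [0.002, 0, 0.0023], [0.002, 0, 0.0023], [0.002, 0, 0.0023]], dr=[[0, 0, 0], [0, 0, 0], [0, 0, 0], [0, 0, 0], [0, 0, 0]])

```text
time: 24.88
tool_pos: [0.49, 0.1169, 0.1068]
tool_rot: [3.141, 0.703, -0.524]
contact_force: [0.5, 1.0, -0.4]
opening: 0.035
grip_force: 33.4
```

Request:
arm_command(fingers=[1, 1, 1, 1], travel=[[0.0006, 0, 0.0008], [0.001, 0, 0.0012], [0.001, 0, 0.0012], [0.001, 0, 0.0012]], dr=[[0, 0, 0], [0, 0, 0], [0, 0, 0], [0, 0, 0]])

```text
time: 25.22
tool_pos: [0.49, 0.1169, 0.1053]
tool_rot: [3.141, 0.702, -0.524]
contact_force: [0.4, 0.2, -2.5]
opening: 0.0351
grip_force: 33.4
```

Request:
arm_command(fingers=[1, 1, 1, 1], travel=[[0.0006, 0, 0.0008], [0.001, 0, 0.0012], [0.001, 0, 0.0012], [0.001, 0, 0.0012]], dr=[[0, 0, 0], [0, 0, 0], [0, 0, 0], [0, 0, 0]])

```text
time: 25.55
tool_pos: [0.49, 0.1169, 0.1037]
tool_rot: [3.141, 0.702, -0.524]
contact_force: [0.1, -0.3, -0.7]
opening: 0.035
grip_force: 33.4
```

```bash
python3 look.py s4 .496 .112; python3 fitup.py s4 .496 .112 .092 .021 .095;  python3 - <<'E'
from plan import *
chain([]); print(observe()["contact_force"])
E
```

```text
side crop origin 198 153
top crop origin 149 156
cup 0 347 centre [0.4966 0.1126 0.0908] lean x,y deg [-1.1  0.6] rms 0.0012
now q [-0.106, 0.792, 1.231, 0.271, 1.769, 1.953] p [0.49, 0.1169, 0.1038] t 25.65 grip 33.4 0.0353
[-0.27723552  0.07004617 -0.67618747]
```

Nearly home; feel for contact in 1 mm steps.

Request:
arm_command(fingers=[1, 1, 1, 1], travel=[[0.0006, 0, 0.0008], [0.001, 0, 0.0012], [0.001, 0, 0.0012], [0.001, 0, 0.0012]], dr=[[0, 0, 0], [0, 0, 0], [0, 0, 0], [0, 0, 0]])

```text
time: 25.98
tool_pos: [0.4901, 0.1169, 0.1029]
tool_rot: [-3.141, 0.702, -0.524]
contact_force: [1.2, -0.7, 5.4]
opening: 0.0351
grip_force: 33.8
```

Request:
arm_command(fingers=[0.1, 0, -0.2, -0.5, -0.5, -0.5], travel=[[0, 0, 0], [0, 0, 0], [0, 0, 0], [0, 0, 0], [0, 0, 0], [0, 0, 0]], dr=[[0, 0, 0], [0, 0, 0], [0, 0, 0], [0, 0, 0], [0, 0, 0], [0, 0, 0]])

```text
time: 26.48
tool_pos: [0.4899, 0.1169, 0.102]
tool_rot: [3.141, 0.703, -0.524]
contact_force: [-1.2, 0.1, -0.8]
opening: 0.0669
grip_force: 0.0
```

```bash
python3 look.py s5 .496 .112; python3 fitup.py s5 .496 .112 .092 .021 .095;  python3 - <<'E'
from plan import *
from kin import ik
s=observe(); R=Ro.from_euler("xyz",s["tool_rot"]).as_matrix(); p=s["tool_pos"]; q=s["qpos"]
chain([]); print(s["contact_force"])
for w in ((p-.1*R[:,2],R),(p-.1*R[:,2]+[0,0,.12],R)): q,e=ik(*w,q); print(w[0],q,e)
print("up in tool",R.T@[0,0,1])
E
```

```text
side crop origin 198 153
top crop origin 149 156
cup 0 362 centre [0.4949 0.1129 0.0906] lean x,y deg [ 1.7 -0.1] rms 0.0012
now q [-0.106, 0.794, 1.233, 0.27, 1.766, 1.952] p [0.49, 0.1169, 0.1021] t 26.58 grip 0.0 0.0684
[-0.19861754 -0.10552451  0.03709318]
[0.54591308 0.08457554 0.17841648] [-0.14  0.83  0.93  0.27  2.03  1.99] 0.0
[0.54591308 0.08457554 0.29841648] [-0.14  0.78  0.71  0.33  2.29  2.09] 0.0
up in tool [-6.46124438e-01  3.96940585e-04 -7.63231979e-01]
```

Request:
arm_command(fingers=[-0.5, -0.5, -0.5, -0.5, -0.5, -0.5], travel=[[0, 0, -0.012], [0, 0, -0.03], [0, 0, -0.055], [0, 0, -0.085], [0, 0, -0.1], [0, 0, -0.1]], dr=[[0, 0, 0], [0, 0, 0], [0, 0, 0], [0, 0, 0], [0, 0, 0], [0, 0, 0]])

```text
time: 27.08
tool_pos: [0.5482, 0.0834, 0.1804]
tool_rot: [-3.139, 0.697, -0.524]
contact_force: [-0.5, 0.2, -0.3]
opening: 0.0686
grip_force: 0.0
```

Request:
arm_command(fingers=[-1, -1, -1, -1, -1, -1, -1, -1], travel=[[-0.013, 0.02, -0.015], [-0.026, 0.04, -0.03], [-0.039, 0.06, -0.046], [-0.05, 0.09, -0.06], [-0.065, 0.12, -0.076], [-0.078, 0.15, -0.092], [-0.078, 0.15, -0.092], [-0.078, 0.15, -0.092]], dr=[[0, 0, 0], [0, 0, 0], [0, 0, 0], [0, 0, 0], [0, 0, 0], [0, 0, 0], [0, 0, 0], [0, 0, 0]])

```text
time: 27.75
tool_pos: [0.4704, -0.0458, 0.2994]
tool_rot: [-3.141, 0.701, -0.526]
contact_force: [-0.1, 0.6, -0.4]
opening: 0.0917
grip_force: 0.0
```

```bash
python3 look.py s6 .496 .15; python3 fitup.py s6 .496 .112 .09 .021 .095; python3 fitup.py s6 .491 .333 .078 .028 .076; python3 fitup.py s6 .494 .2225 .078 .028 .076;  python3 - <<'E'
from plan import *
import cv2
cv2.imwrite("pics/final.png",np.hstack([np.load(f"{c}_s6.npz")["color"][60:360] for c in ("side","top")])[:,:][:, :1024])
im=cv2.imread("pics/final.png"); cv2.imwrite("pics/final.png",cv2.resize(im,(800,234),interpolation=cv2.INTER_AREA))
chain([]); print(observe()["contact_force"])
E
```

```text
side crop origin 190 160
top crop origin 133 155
cup 222 364 centre [0.496  0.1132 0.0906] lean x,y deg [0.6 0.6] rms 0.0014
cup 488 629 centre [0.4913 0.3338 0.0786] lean x,y deg [ 0.7 -0.3] rms 0.0015
cup 406 519 centre [0.4939 0.2214 0.0778] lean x,y deg [-0.3  0.8] rms 0.0014
now q [-0.344, 0.643, 0.972, 0.145, 2.217, 1.797] p [0.4706, -0.0444, 0.298] t 27.85 grip 0.0 0.0918
[-0.05244678  0.92249703 -0.76146858]
```

View pics/final.png

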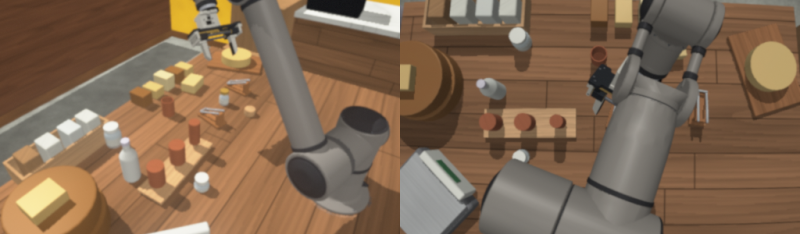

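The final view shows all three cups hanging level on their pegs, both cradles empty, the other items still in place, and the arm clear of everything.

```bash
python3 -c "
from cell import *
print(hand_in())"
```

```text
the job is handed in; nothing more can be done
None
```

Both cups hang upside down and fully home, the wide cup on the free thick peg and the slim beaker on the slim peg, with the drying cup and everything else left in place; I handed the job in at about 28 s, and it returned no verdict.

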